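# Put the check weights away in their hasped case

## Robot

A 6-joint arm with a two-finger parallel gripper is mounted at the origin on the work surface. World frame = base frame: x ahead of the robot, y to its left, z up, the work surface at z = 0. Lengths are in m, angles in rad, forces in N, time in s.
With the tool pointing down it reaches from about 0.25 to 0.725 m from the base axis. Payload 4 kg.
Tool frame: the origin (TCP) lies on the centre line of the jaws, within the pads' length; the fingertips stand 17 mm ahead of it and the grasp point (between the pads) lies 2 mm behind it; z points along the fingers, y is the line along which they close (so a half turn about z gives the same grasp; the last joint's range is limited). The gripper opens to 85 mm and grips with 20 to 120 N. Pads are 22 mm wide; open, the fingers measure 114 mm over their backs; the gripper's body (76 mm by 85 mm) begins 54 mm behind the grasp point. The pads swing forward as they close: fully open they stand 13 mm farther back than shut.
Start: joints at [1.136, 0.241, 0.005, 1.335, 0, 1.571], TCP at [0.211, 0.453, 0.248] pointing down, gripper open.
Joint ranges: [-2.72, 2.72], [-1.05, 1.87], [-1.09, 1.28], [-1.99, 2.15], [-1.42, 1.44], [-3.14, 3.14]. Speed limits (rad/s): [2.79, 2.79, 3.14, 3.14, 3.14, 3.14].

## Interface

Orientations are given as a unit quaternion [x, y, z, w].
In Python, from workcell import bot, camera, get_calibration gives the robot as it stands.
- The arm moves only by the tool apply_moves, never from a script. Its argument "steps" is a list of rows, each a list of 3 entries, a list of its own where there are three numbers: the shift along the tool's x, y, z as a fraction of full scale, then the turn, a rotation vector about the tool's x, y, z as a fraction of full scale, then the opening, from 0 (shut) to 1 (fully open). A call has exactly 8 rows; each row shifts and turns the commanded pose from where the row before left it, along the tool's axes as they then stand; what a row does not reach is not made up. Full scale, the value 1, is 20 cm for a shift and pi rad for a turn. A row lasts 1/12 s, in which the tool goes at most 41.7 mm and 7.16 degrees, less where a joint would pass 70% of its speed; a pose out of reach is approached as far as the arm can. A call with a number of a shift or a turn outside -1 to 1 is refused whole. A call with a gripper value outside its range is refused whole. The fingers move at their own pace and stop on an object; the grip force is fixed at half the most. Time passes only in rows, so rows that do not move let the fingers close, or fill a call up. It gives the time, the measured TCP pose, the force, the opening and the grip force at its end, in the units of the state.
- bot.get_obs(): the state, without advancing time (a new reading comes with each control period).
- camera(name): name is "side" or "top" or "wrist"; returns (picture, depth): 420x560x3 uint8, red, green, blue; 420x560 float32, m along the optical axis (not along the pixel's ray), 0 where there is no reading.
- get_calibration(name): a dict with "fov_y" (degrees; the focal length in pixels is half the picture's height over the tangent of half this angle, whatever the lens; pixels are square), "cx", "cy" (the principal point, pixels), "dist_coeffs" ([k1, k2, p1, p2, k3] as OpenCV has them; the pictures are not rectified), "rvec" (rotation vector, rad) and "tvec" (3), from world to camera coordinates, as OpenCV has them. Camera axes: x right, y down, z forward; pixel columns grow to the right and rows downward; lengths in m; the calibration is good to about 2 mm. A picture is of the moment at which its call begins: read the wrist's pose just before it. get_calibration takes no time and is no camera call; for the wrist camera it gives the pose at the moment of the call.
- bot.job_done(): hands the job in; it is judged then, once.
The state is a dict: "clock": time; "joint_pos": joint angles; "joint_vel": joint speeds; "tau": joint torques, N m; "eef_pos": TCP position; "tool_rot": TCP orientation; "ft_force": force on the tool from outside, world axes, zero at the start; "ft_torque": the same for the moment, N m; "grip_width": finger opening in m; "grasp_force": force on a finger pad.
Only numpy, scipy, OpenCV 4.12 (cv2) and the standard library are available. Lean on these libraries where they do the work, as an engineer would, in place of code of your own. Each camera call takes 0.05 s, during which the arm holds its last target. There are 200 camera calls.

## Task

Put the check weights away: swing the hasp fully back off the blue case's catch, lift the lid off by its knob and set it down flat on the pale-blue pad, and stand every brass weight on the bench upright inside the case. Then put the lid back the way it was, fully seated with its catch on the hasp's side, and swing the hasp down over the catch again. Leave the jar, the beaker and the stack of dishes where they stand.

Things in the scene. Friction and masses are not known exactly. Their poses are not given: they have to be found in the camera images.
- case: the fixed weight case: open blue box, outside 160 (its x) x 200 (its y) x 73 mm high, walls and floor 6 mm thick, inside 148 x 188 mm and 67 mm deep. Origin: centre of its underside; z up; its -x side carries the hasp's hinge. It does not move when pushed.
- hasp (a joint): angle of the steel hasp in rad: 0 = lying flat over the lid's top and round the catch (shut stop), 1.57 = standing upright, 2.8 = folded right back, sticking out from the case's -x side (open stop). Friction (0.06 N m) holds it wherever it is left; about 1 N at its red bar moves it.
- hasp_hinge (a point): point on the hasp's hinge axis, which runs along the case's y, 88 mm to -x of the case's centre and 86 mm above its underside.
- hasp_bar (a point): centre of the red round bar (14 mm diameter, 44 mm long, parallel to the hinge axis) at the hasp's free end, to be pinched across its two ends or pushed; both ends stand 5 mm proud of the steel side strips (34 mm over both). With the hasp at angle a, the bar's centre lies from the hinge (58 cos a - 12 sin a) mm along the case's x and (58 sin a + 12 cos a) mm up; at a = 0 it is 17 mm above the lid's top.
- lid: the loose white lid: plate 160 x 200 x 8 mm on a black locating plug 8 mm deep (181 x 141 mm, lower half 174 x 134 mm) that drops 3.5 mm clear all round into the case. Origin: centre of the plug's underside; axes as the case's when seated, with the origin then 65 mm above the case's underside. Lying on the pad its origin is 3 mm above the bench. About 0.35 kg.
- lid_knob (a point): centre of the black bar knob on the lid: 44 mm long (lid's x), 18 mm wide (lid's y, the way to grip it), 26 mm high, 12 mm to +x of the lid's centre and 43 mm above the lid's origin; its underside is 14 mm above the plate's top, on a stem.
- lid_catch (a point): centre of the dark steel catch block (10 x 10 x 14 mm high) standing on the lid's top 58 mm to -x of its centre; it stands in the 24 mm wide window of the hasp when that is shut.
- pad: the fixed pale-blue bench pad, 170 (x) x 220 (y) x 3 mm, origin at the centre of its underside.
- w1_c (a point): centre, 28 mm up, of a brass check weight (None if absent): cylinder 44 mm diameter and 42 mm high with a small knob (24 mm diameter) on top, 56 mm high in all, about 0.5 kg; z along its axis.
- w2_c (a point): centre, 28 mm up, of a brass check weight (None if absent): cylinder 44 mm diameter and 42 mm high with a small knob (24 mm diameter) on top, 56 mm high in all, about 0.5 kg; z along its axis.
- w3_c (a point): centre, 28 mm up, of a brass check weight (None if absent): cylinder 44 mm diameter and 42 mm high with a small knob (24 mm diameter) on top, 56 mm high in all, about 0.5 kg; z along its axis.
- w4_c (a point): centre, 28 mm up, of a brass check weight (None if absent): cylinder 44 mm diameter and 42 mm high with a small knob (24 mm diameter) on top, 56 mm high in all, about 0.5 kg; z along its axis.
- w5_c (a point): centre, 28 mm up, of a brass check weight (None if absent): cylinder 44 mm diameter and 42 mm high with a small knob (24 mm diameter) on top, 56 mm high in all, about 0.5 kg; z along its axis.
- jar: bystander: a small sample jar with an orange cap, 48 mm diameter, 55 mm high, standing among the weights; origin at the centre of its underside. Not to be packed.
- beaker: bystander: a low glass beaker, 70 mm diameter, 55 mm high; origin at the centre of its underside.
- dishes: bystander: a stack of white petri dishes, 90 mm diameter, 30 mm high; origin at the centre of its underside.
Things that resemble listed ones, but are neither listed nor needed, are in the scene too. What is shaped like the part that bears w3_c but purple is not meant.

How it is judged:
By the outcome, as a careful person would: the job done as asked, in the order asked, and still so for the second after the job is handed in, with the robot touching nothing.
Of w1, w2, w3, w4, w5 only 2 to 4 are there at a start; the rules pass over those that are not, and their reading is None.
At some moment in a run one of w1, w2, w3, w4, w5 may be knocked a few centimetres aside while the robot is not near it.
It also fails if it takes over 210 s, if anything falls off the work surface, if the arm or the gripper's body presses on something with over 40 N, if the wrist force passes 120 N, or if a joint passes its speed limit or range.

## Working session

There is one attempt and no reset: what is moved stays moved. The work goes in short steps, Python scripts to look and compute and a tool call to move; the robot and the scene stay as the last step left them, time stands still between calls to the robot, and variables do not carry over. Pictures are saved under pics/ and viewed, at most 14 in all, crops included, and the job is handed in when it is done.

Besides the shell and the picture viewer there is one more tool, called after "Call:" in YAML: its name, and indented under it one key for each argument. apply_moves: Moves the arm, as the interface text tells. Its arguments: {"type":"object","properties":{"steps":{"type":"array"}},"required":["steps"]}

```bash
ls; mkdir -p pics; cat > h.py <<'E'
import numpy as np, cv2
from workcell import bot, camera, get_calibration
def cal(n):
    c=get_calibration(n); f=210/np.tan(np.radians(c['fov_y'])/2)
    K=np.array([[f,0,c['cx']],[0,f,c['cy']],[0,0,1]]); R=cv2.Rodrigues(np.array(c['rvec'],float))[0]
    return K,np.array(c['dist_coeffs'],float),R,np.array(c['tvec'],float).ravel()
def rays(C,uv):
    K,d,R,t=C; p=cv2.undistortPoints(np.array(uv,float).reshape(-1,1,2),K,d).reshape(-1,2)
    return -R.T@t, np.c_[p,np.ones(len(p))]@R
def onplane(C,uv,z):
    o,r=rays(C,uv); return o+r*((z-o[2])/r[:,2])[:,None]
def bydepth(C,uv,dep):
    o,r=rays(C,uv); return o+r*np.array([dep[int(v),int(u)] for u,v in uv])[:,None]
def proj(C,P):
    K,d,R,t=C; return cv2.projectPoints(np.array(P,float).reshape(-1,1,3),cv2.Rodrigues(R)[0],t,K,d)[0].reshape(-1,2)
def cloud(C,dep):
    v,u=np.mgrid[0:420,0:560]; o,r=rays(C,np.c_[u.ravel(),v.ravel()])
    return (o+r*dep.ravel()[:,None]).reshape(420,560,3)
def save(n,im): cv2.imwrite('pics/'+n,cv2.cvtColor(im,cv2.COLOR_RGB2BGR))
E
python3 - <<'E'
from h import *
for n in('top','side'):
    im,d=camera(n); save(n+'0.png',im); np.savez('/tmp/'+n,im=im,d=d); C=cal(n); print(n,-C[2].T@C[3],C[0][0,0],(d>0).mean())
o=bot.get_obs(); print(o['eef_pos'],o['tool_rot'],o['grip_width'],o['clock'])
E
```

```text
pics
top [ 0.45006821 -0.01973008  0.97513565] 444.28728439687364 0.9959141156462585
side [ 0.0836526  -0.76801219  0.79057402] 526.624427175305 0.9959736394557823
[0.21037695 0.45296786 0.24749741] [ 2.15677296e-01  9.76464209e-01 -9.54024187e-04 -2.06106236e-04] 0.08548162842302909 0.1
```

View pics/top0.png

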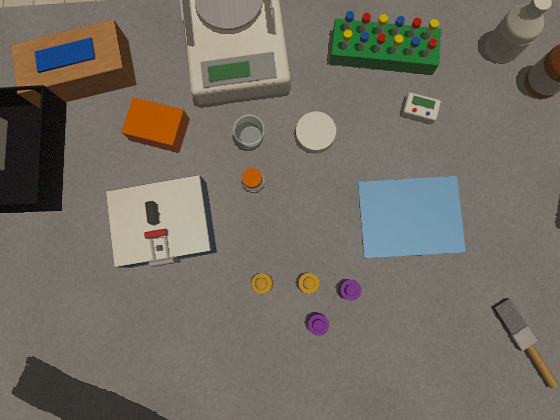

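View pics/side0.png

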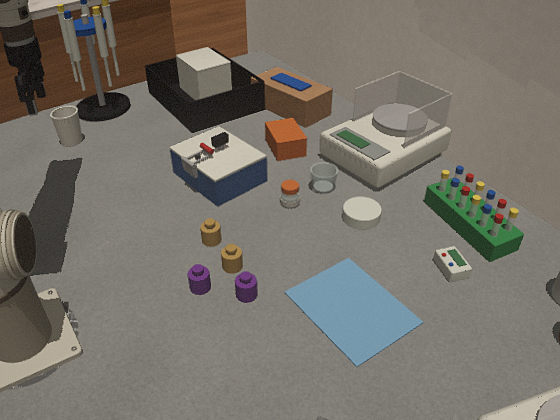

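The top view shows:
- the case and white lid at about (160,222)
- the hasp with its red bar at (156,234), hinge side toward the robot
- the lid knob at (152,212) and the pad at (412,217)
- brass weights at (262,283) and (309,283)

Things that could be mistaken for the weights: the purple weights at (350,290) and (318,324), which are decoys, the orange-capped jar at (252,178), and the yellow tube caps at (345-435,20-45). The side view also shows two brass weights, at (210,232) and (232,258). I choose the two brass ones.

```bash
cat > meas.py <<'E'
from h import *
def blobs(im,lo,hi,amin=30):
    hsv=cv2.cvtColor(im,cv2.COLOR_RGB2HSV); m=cv2.inRange(hsv,np.array(lo),np.array(hi))
    n,l,s,c=cv2.connectedComponentsWithStats(m); return [(l==i,s[i],c[i]) for i in range(1,n) if s[i,4]>=amin]
E
python3 - <<'E'
from meas import *
z=np.load('/tmp/top.npz'); im,d=z['im'],z['d']; C=cal('top'); P=cloud(C,d)
for nm,lo,hi,a in(('brass',(12,120,60),(28,255,255),60),('purple',(135,80,40),(160,255,255),60),('blue',(95,60,120),(112,200,255),2000),('red',(0,150,60),(4,255,255),30),('orange',(5,150,80),(11,255,255),60)):
    for m,s,c in blobs(im,lo,hi,a):
        p=P[m]; print(nm,s[4],c.round(1),'med',np.median(p,0).round(4),'zmax',np.percentile(p[:,2],98).round(4))
        if nm=='blue': print('  rect',cv2.minAreaRect(p[:,:2].astype(np.float32)))
        if nm in('brass','purple'):
            for h,(a,b) in{'knob':(.05,.062),'body':(.036,.048)}.items():
                q=p[(p[:,2]>a)&(p[:,2]<b)]
                if len(q)>8: print('  ',h,len(q),np.array(cv2.minEnclosingCircle(q[:,:2].astype(np.float32))[0]).round(4),cv2.minEnclosingCircle(q[:,:2].astype(np.float32))[1],np.median(q[:,2]))
# lid plate at z~.081
m=(P[...,2]>.075)&(P[...,2]<.087)&(P[...,1]>.1)
g=np.zeros_like(m); g[165:280,95:225]=1; m&=g
hsv=cv2.cvtColor(im,cv2.COLOR_RGB2HSV)
w=m&(hsv[...,1]<60)
h=P[w][:,:2].astype(np.float32); print('lid',w.sum(),cv2.minAreaRect(h),np.median(P[w][:,2]))
mk=g&(P[...,2]>.113)&(P[...,2]<.13); print('knob top',mk.sum(),cv2.minAreaRect(P[mk][:,:2].astype(np.float32)),np.median(P[mk],0))
cv2.imwrite('pics/crop1.png',cv2.cvtColor(cv2.resize(im[165:345,95:375],None,fx=2.8,fy=2.8,interpolation=cv2.INTER_CUBIC),cv2.COLOR_RGB2BGR))
E
```

```text
brass 82 [382.7  18.9] med [ 0.9921 -0.2258  0.1001] zmax 0.1045
brass 83 [433.3  24. ] med [ 0.977  -0.3327  0.1002] zmax 0.1038
brass 5379 [77.5 62.1] med [0.9282 0.4346 0.0875] zmax 0.0916
   knob 249 [0.9555 0.4342] 0.10371328890323639 0.05610430616844342
   body 240 [0.9571 0.4361] 0.10443829745054245 0.04188487990421996
brass 79 [347.3  34.4] med [ 0.9604 -0.1484  0.1001] zmax 0.1036
brass 75 [397.9  39.5] med [ 0.9448 -0.2546  0.0998] zmax 0.104
brass 188 [555.5  58.9] med [ 0.8786 -0.5695  0.118 ] zmax 0.1271
brass 202 [30.5 96.1] med [0.8729 0.5594 0.0652] zmax 0.0903
   knob 37 [0.8727 0.5541] 0.017316440120339394 0.05662935007555192
   body 25 [0.8717 0.56  ] 0.011688778176903725 0.04057472556784736
brass 1980 [152.4 121.3] med [0.8018 0.2796 0.0586] zmax 0.0623
   knob 1911 [0.8022 0.2791] 0.07171275466680527 0.05859135314868347
   body 9 [0.7634 0.2898] 0.05541699379682541 0.04484432818750461
brass 296 [251.6 176.9] med [0.6694 0.065  0.0538] zmax 0.0573
   knob 293 [0.6696 0.0656] 0.021247776225209236 0.05384228656907741
brass 354 [261.5 283. ] med [0.4458 0.0504 0.0419
[... 987 characters left out ...]
913165032863617), 7.498388290405273)
red 58 [366.1  16.8] med [ 1.0001 -0.1908  0.1006] zmax 0.1043
red 50 [417.1  21.2] med [ 0.9846 -0.298   0.1011] zmax 0.1036
red 46 [381.2  37. ] med [ 0.9508 -0.2193  0.1006] zmax 0.1035
red 47 [432.3  42.1] med [ 0.9345 -0.3262  0.101 ] zmax 0.104
red 134 [155.  233.1] med [0.5503 0.256  0.1045] zmax 0.4031
orange 251 [180.4 132.4] med [0.783  0.224  0.0325] zmax 0.0579
lid 6788 ((0.5742694139480591, 0.2608815133571625), (0.1729249507188797, 0.20029687881469727), 7.779501914978027) 0.07972306324497641
knob top 208 ((0.5920802354812622, 0.26200833916664124), (0.0438794270157814, 0.01866348646581173), 7.600949764251709) [0.59110353 0.26075975 0.11909354]
```

View pics/crop1.png

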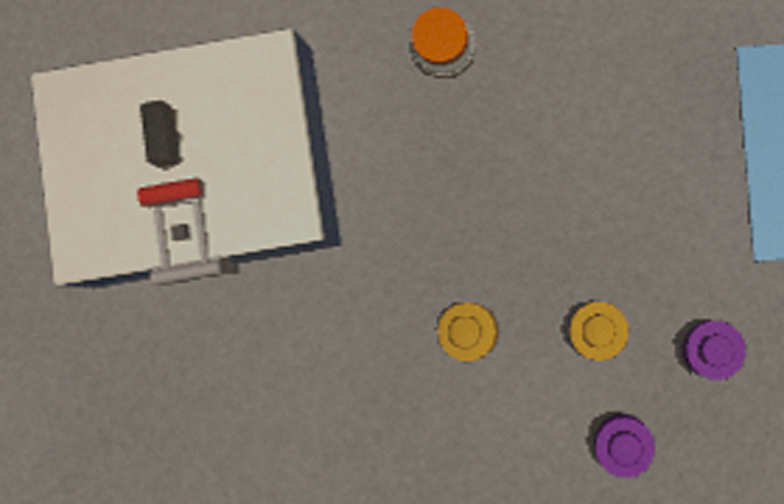

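The crop confirms the two plain brass weights at crop pixels (467,331) and (598,331). The two purple ones are decoys. The hasp is shut over the catch at about (180,232). The knob lies along the lid's x, with the lid yawed about 7.6°.

```bash
cat > plan.py <<'E'
import sys; from h import *; from scipy.spatial.transform import Rotation as Ro
def plan(t,yaw):
    o=bot.get_obs(); R0=Ro.from_quat(o['tool_rot']); a=np.radians(yaw)
    y=np.array([np.cos(a),np.sin(a),0]); z=np.array([0,0,-1.]); R1=np.c_[np.cross(y,z),y,z]
    rv=(R0.inv()*Ro.from_matrix(R1)).as_rotvec(); d=R1.T@(np.array(t)-o['eef_pos'])
    print('pos',o['eef_pos'].round(4) if hasattr(o['eef_pos'],'round') else o['eef_pos'],'turn',(rv/np.pi).round(4),'shift after turn',(d/.2).round(4),'rows',max(np.linalg.norm(rv)/.124,np.linalg.norm(d)/.0415).round(1),'t',o['clock'],'grip',round(o['grip_width'],4))
if __name__=='__main__': v=list(map(float,sys.argv[1:])); plan(v[:3],v[3])
E
python3 - <<'E'
from meas import *
z=np.load('/tmp/top.npz'); im,d=z['im'],z['d']; C=cal('top'); P=cloud(C,d)
hsv=cv2.cvtColor(im,cv2.COLOR_RGB2HSV)
m=cv2.inRange(hsv,np.array((95,60,120)),np.array((112,200,255))); m[:,:330]=0
n,l,s,c=cv2.connectedComponentsWithStats(m); i=1+s[1:,4].argmax()
uv=np.argwhere(l==i)[:,::-1]; q=onplane(C,uv,.003); print('pad',s[i],cv2.minAreaRect(q[:,:2].astype(np.float32)))
# lid top by colour on plane .081
m=((hsv[...,1]<50)&(hsv[...,2]>140)).astype(np.uint8); m[:,:100]=0;m[:,225:]=0;m[:165]=0;m[275:]=0
m=cv2.morphologyEx(m,cv2.MORPH_OPEN,np.ones((9,9)))
q=onplane(C,np.argwhere(m)[:,::-1],.081); print('lid',cv2.minAreaRect(q[:,:2].astype(np.float32)))
for y in(97.6,):
  from plan import plan; plan([.5503,.257,.2],97.6)
E
```

```text
pad [ 358  176  107   82 7666] ((0.5804455876350403, -0.27831679582595825), (0.17002198100090027, 0.2198566198348999), 1.3680893182754517)
lid ((0.5799912214279175, 0.26062217354774475), (0.15907274186611176, 0.19891394674777985), 7.836503028869629)
pos [0.2104 0.453  0.2475] turn [-0.0006 -0.0002 -0.1806] shift after turn [-1.5551 -1.196   0.2375] rows 9.5 t 0.1 grip 0.0855
```

Call:
apply_moves:
  steps:
    - [[0,0,0],[0,0,-0.036],0.8]
    - [[0,0,0],[0,0,-0.036],0.8]
    - [[0,0,0],[0,0,-0.036],0.8]
    - [[0,0,0],[0,0,-0.036],0.8]
    - [[0,0,0],[0,0,-0.036],0.8]
    - [[-0.15,-0.115,0],[0,0,0],0.8]
    - [[-0.15,-0.115,0],[0,0,0],0.8]
    - [[-0.15,-0.115,0],[0,0,0],0.8]

```text
clock: 0.77
eef_pos: [0.3091, 0.3962, 0.2478]
tool_rot: [-0.067, 0.998, -0.0, -0.0]
ft_force: [0.5, 0.1, 0.3]
grip_width: 0.0683
grasp_force: 0.0
```

Call:
apply_moves:
  steps:
    - [[-0.15,-0.115,0],[0,0,0],0.8]
    - [[-0.15,-0.115,0],[0,0,0],0.8]
    - [[-0.15,-0.115,0],[0,0,0],0.8]
    - [[-0.15,-0.115,0.05],[0,0,0],0.8]
    - [[-0.15,-0.115,0.05],[0,0,0],0.8]
    - [[-0.15,-0.115,0.05],[0,0,0],0.8]
    - [[-0.15,-0.115,0],[0,0,0],0.8]
    - [[0,0,0],[0,0,0],0.8]

```text
clock: 1.43
eef_pos: [0.5426, 0.2602, 0.2159]
tool_rot: [-0.062, 0.998, -0.001, -0.0]
ft_force: [0.1, 0.4, 0.4]
grip_width: 0.0685
grasp_force: 0.0
```

```bash
python3 plan.py .5503 .2567 .106 97.7; python3 - <<'E'
from meas import *
C=cal('wrist'); im,d=camera('wrist'); save('wrist1.png',im)
for m,s,c in blobs(im,(0,150,60),(5,255,255),100):
    uv=np.argwhere(m)[:,::-1]; q=onplane(C,uv,.103)[:,:2]; print(s,c,cv2.minAreaRect(q.astype(np.float32)))
E
```

```text
pos [0.5426 0.2602 0.2159] turn [-0.0009 -0.0001 -0.0034] shift after turn [-0.0359 -0.0224  0.5495] rows 2.7 t 1.4333 grip 0.0685
```

View pics/wrist1.png

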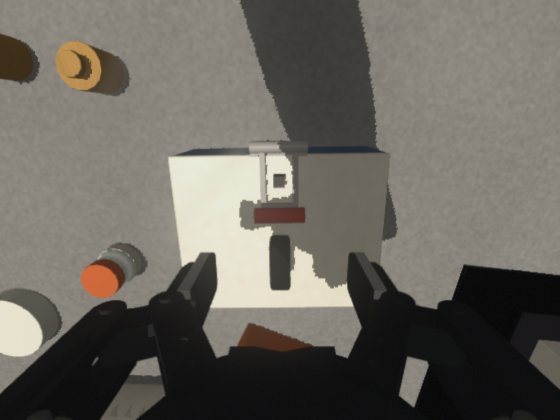

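The wrist view shows the lid squarely between the fingers: red bar at (279,215), knob at (280,262), catch at (280,181). The brass weight is at (75,62).

```bash
python3 - <<'E'
from meas import *
C=cal('wrist'); im=cv2.cvtColor(cv2.imread('pics/wrist1.png'),cv2.COLOR_BGR2RGB)
print('bar',onplane(C,[(255,215),(304,215),(279.5,215)],.103).round(4)); print('catch',onplane(C,[(280,181)],.095).round(4)); print('knob',onplane(C,[(280,250)],.12).round(4))
m=((im[...,0]>70)&(im[...,1]<40)).astype(np.uint8); m[:190]=0; m[240:]=0
q=onplane(C,np.argwhere(m)[:,::-1],.103)[:,:2]; print(m.sum(),cv2.minAreaRect(q.astype(np.float32)))
E
```

```text
bar [[0.5486 0.2392 0.103 ]
 [0.5433 0.2814 0.103 ]
 [0.5459 0.2603 0.103 ]]
catch [[0.5177 0.2572 0.095 ]]
knob [[0.5709 0.264  0.12  ]]Traceback (most recent call last):
  File "<stdin>", line 5, in <module>
  File "h.py", line 11, in onplane
    o,r=rays(C,uv); return o+r*((z-o[2])/r[:,2])[:,None]
        ~~~~^^^^^^
  File "h.py", line 8, in rays
    K,d,R,t=C; p=cv2.undistortPoints(np.array(uv,float).reshape(-1,1,2),K,d).reshape(-1,2)
                 ~~~~~~~~~~~~~~~~~~~^^^^^^^^^^^^^^^^^^^^^^^^^^^^^^^^^^^^^^^^
cv2.error: OpenCV(4.12.0) /io/opencv/modules/calib3d/src/undistort.dispatch.cpp:347: error: (-215:Assertion failed) CV_IS_MAT(_src) && CV_IS_MAT(_dst) && (_src->rows == 1 || _src->cols == 1) && (_dst->rows == 1 || _dst->cols == 1) && _src->cols + _src->rows - 1 == _dst->rows + _dst->cols - 1 && (CV_MAT_TYPE(_src->type) == CV_32FC2 || CV_MAT_TYPE(_src->type) == CV_64FC2) && (CV_MAT_TYPE(_dst->type) == CV_32FC2 || CV_MAT_TYPE(_dst->type) == CV_64FC2) in function 'cvUndistortPointsInternal'
```

Call:
apply_moves:
  steps:
    - [[-0.032,-0.015,0],[0,0,-0.0034],0.8]
    - [[0,0,0.15],[0,0,0],0.8]
    - [[0,0,0.15],[0,0,0],0.8]
    - [[0,0,0],[0,0,0],0.8]
    - [[0,0,0],[0,0,0],0.8]
    - [[0,0,0],[0,0,0],0.8]
    - [[0,0,0],[0,0,0],0.8]
    - [[0,0,0],[0,0,0],0.8]

```text
clock: 2.15
eef_pos: [0.5458, 0.2633, 0.1607]
tool_rot: [-0.071, 0.997, 0.001, 0.002]
ft_force: [-0.1, -0.4, 0.8]
grip_width: 0.0682
grasp_force: 0.0
```

```bash
python3 plan.py .5503 .2567 .106 97.7; python3 - <<'E'
from meas import *
C=cal('wrist'); im,d=camera('wrist'); save('wrist2.png',im)
hsv=cv2.cvtColor(im,cv2.COLOR_RGB2HSV)
m=(((hsv[...,0]<6)|(hsv[...,0]>172))&(hsv[...,1]>140)&(hsv[...,2]>50)).astype(np.uint8)
n,l,s,c=cv2.connectedComponentsWithStats(m)
for i in range(1,n):
  if s[i,4]>200: print(s[i],c[i]); P=cloud(C,d)[l==i]; print(np.median(P,0),cv2.minAreaRect(P[abs(P[:,2]-.1)<.01][:,:2].astype(np.float32)))
E
```

```text
pos [0.5458 0.2633 0.1607] turn [0.0004 0.0012 0.0025] shift after turn [-0.0181 -0.0359  0.2734] rows 1.3 t 2.15 grip 0.0682
[284 227  22  17 257] [296.87159533 235.75875486]
[0.54491238 0.27345626 0.10678936] ((0.5459483861923218, 0.27208614349365234), (0.009968383237719536, 0.014314832165837288), 13.886889457702637)
```

View pics/wrist2.png

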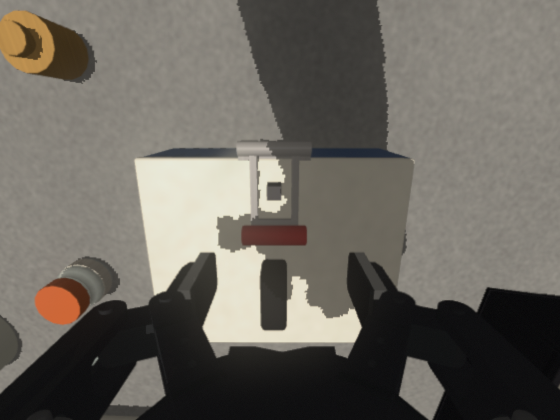

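The bar now spans (242-307, 236), with its centre left of the finger midline (about 282). The TCP is slightly off to +y, as the plan also says.

```bash
python3 - <<'E'
from meas import *
C=cal('wrist'); print('bar',onplane(C,[(242,236),(307,236),(274.5,236)],.103).round(4)); print('catch',onplane(C,[(274,190)],.095).round(4),'knob',onplane(C,[(273.5,268)],.121).round(4), onplane(C,[(273.5,327)],.121).round(4))
o=bot.get_obs(); print('tcp px',proj(C,[[*o['eef_pos'][:2],.103],[*o['eef_pos'][:2],.15]]))
print('corners',onplane(C,[(136,158),(411,159)],.081).round(4))
E
```

```text
bar [[0.5516 0.2364 0.103 ]
 [0.5454 0.2802 0.103 ]
 [0.5485 0.2583 0.103 ]]
catch [[0.5187 0.2538 0.095 ]] knob [[0.5628 0.26   0.121 ]] [[0.6077 0.266  0.121 ]]
tcp px [[282.06909549 233.02418949]
 [282.29550632 267.14057773]]
corners [[0.5128 0.1545 0.081 ]
 [0.4862 0.3466 0.081 ]]
```

Call:
apply_moves:
  steps:
    - [[-0.012,-0.028,0],[0,0,0.0025],0.8]
    - [[0,0,0.1],[0,0,0],0.8]
    - [[0,0,0.1],[0,0,0],0.8]
    - [[0,0,0.07],[0,0,0],0.8]
    - [[0,0,0],[0,0,0],0.8]
    - [[0,0,0],[0,0,0],0.8]
    - [[0,0,0],[0,0,0],0.8]
    - [[0,0,0],[0,0,0],0.8]

```text
clock: 2.87
eef_pos: [0.549, 0.2575, 0.1059]
tool_rot: [-0.067, 0.998, 0.001, 0.001]
ft_force: [-0.0, 0.8, 0.5]
grip_width: 0.0682
grasp_force: 0.0
```

```bash
python3 plan.py .549 .258 .105 97.7
```

```text
pos [0.549  0.2575 0.1059] turn [ 0.0003  0.0009 -0.0004] shift after turn [-0.0002  0.0023  0.0047] rows 0.0 t 2.8667 grip 0.0682
```

Call:
apply_moves:
  steps:
    - [[0,0,0],[0,0,0],0.4]
    - [[0,0,0],[0,0,0],0.4]
    - [[0,0,0],[0,0,0],0.4]
    - [[0,0,0],[0,0,0],0.4]
    - [[0,0,0],[0,0,0],0.4]
    - [[0,0,0],[0,0,0],0.4]
    - [[0,0,0],[0,0,0],0.4]
    - [[0,0,0],[0,0,0],0.4]

```text
clock: 3.53
eef_pos: [0.5487, 0.2583, 0.105]
tool_rot: [-0.067, 0.998, 0.001, 0.001]
ft_force: [2.0, 4.8, 1.9]
grip_width: 0.0423
grasp_force: 60.5
```

Call:
apply_moves:
  steps:
    - [[0.015,0,-0.049],[0,0,0],0.4]
    - [[0.023,0,-0.046],[0,0,0],0.4]
    - [[0.031,0,-0.041],[0,0,0],0.4]
    - [[0.038,0,-0.035],[0,0,0],0.4]
    - [[0.043,0,-0.028],[0,0,0],0.4]
    - [[0.047,0,-0.02],[0,0,0],0.4]
    - [[0.05,0,-0.012],[0,0,0],0.4]
    - [[0.051,0,-0.003],[0,0,0],0.4]

```text
clock: 4.2
eef_pos: [0.4895, 0.25, 0.15]
tool_rot: [-0.067, 0.998, 0.0, 0.001]
ft_force: [5.4, 6.7, -8.7]
grip_width: 0.0412
grasp_force: 61.5
```

Call:
apply_moves:
  steps:
    - [[0.051,0,0.006],[0,0,0],0.4]
    - [[0.049,0,0.015],[0,0,0],0.4]
    - [[0.046,0,0.023],[0,0,0],0.4]
    - [[0.041,0,0.031],[0,0,0],0.4]
    - [[0.035,0,0.038],[0,0,0],0.4]
    - [[0.028,0,0.043],[0,0,0],0.4]
    - [[0.02,0,0.047],[0,0,0],0.4]
    - [[0.012,0,0.05],[0,0,0],0.4]

```text
clock: 4.87
eef_pos: [0.4324, 0.2427, 0.1026]
tool_rot: [-0.068, 0.998, 0.002, 0.001]
ft_force: [-7.1, -8.7, 23.2]
grip_width: 0.0394
grasp_force: 187.9
```

Call:
apply_moves:
  steps:
    - [[0,0,0.01],[0,0,0],0.4]
    - [[0,0,0.01],[0,0,0],0.4]
    - [[0,0,0],[0,0,0],0.4]
    - [[0,0,0],[0,0,0],0.4]
    - [[0,0,0],[0,0,0],0.4]
    - [[0,0,0],[0,0,0],0.4]
    - [[0,0,0],[0,0,0],0.4]
    - [[0,0,0],[0,0,0],0.4]

```text
clock: 5.53
eef_pos: [0.4334, 0.243, 0.1004]
tool_rot: [-0.071, 0.997, 0.002, 0.002]
ft_force: [-6.9, -8.7, 23.9]
grip_width: 0.0396
grasp_force: 227.6
```

Call:
apply_moves:
  steps:
    - [[0,0,-0.015],[0,0,0],0.8]
    - [[0,0,0],[0,0,0],0.8]
    - [[0,0,0],[0,0,0],0.8]
    - [[0,0,0],[0,0,0],0.8]
    - [[0,0,-0.1],[0,0,0],0.8]
    - [[0,0,-0.2],[0,0,0],0.8]
    - [[0,0,-0.2],[0,0,0],0.8]
    - [[0,0,0],[0,0,0],0.8]

```text
clock: 6.2
eef_pos: [0.4363, 0.2434, 0.2061]
tool_rot: [-0.067, 0.998, 0.002, 0.005]
ft_force: [1.5, 0.7, 0.6]
grip_width: 0.0679
grasp_force: 0.0
```

```bash
python3 plan.py .5915 .262 .108 97.7; python3 - <<'E'
from meas import *
C=cal('wrist'); im,d=camera('wrist'); save('wrist3.png',im); np.savez('/tmp/w3',d=d)
print(get_calibration('wrist')['rvec'])
E
```

```text
pos [0.4363 0.2434 0.2061] turn [ 0.0012  0.0033 -0.0004] shift after turn [-0.7814 -0.0119  0.4906] rows 4.4 t 6.2 grip 0.0679
[-1.92662087 -2.20036782 -0.33872335]
```

View pics/wrist3.png

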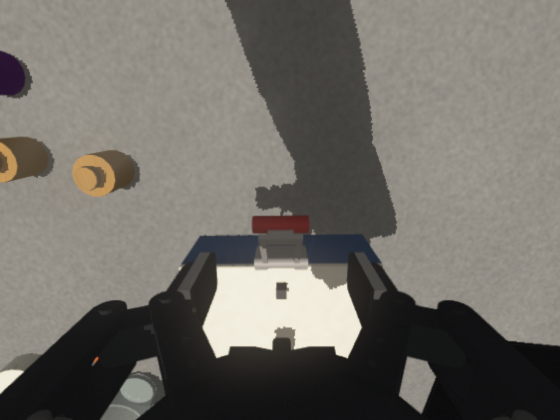

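The hasp is folded back: its red bar is at (280,224), outside the case's blue wall, and the catch at (281,290) is free.

Call:
apply_moves:
  steps:
    - [[-0.19,0,0],[0,0,0],0.7]
    - [[-0.19,0,0],[0,0,0],0.7]
    - [[-0.19,-0.005,0],[0,0,0],0.7]
    - [[-0.19,0,0.1],[0,0,0],0.7]
    - [[0,0,0.1],[0,0,0],0.7]
    - [[0,0,0],[0,0,0],0.7]
    - [[0,0,0],[0,0,0],0.7]
    - [[0,0,0],[0,0,0],0.7]

```text
clock: 6.92
eef_pos: [0.5814, 0.2606, 0.1598]
tool_rot: [-0.067, 0.998, -0.0, -0.001]
ft_force: [-0.4, 0.1, 0.3]
grip_width: 0.0601
grasp_force: 0.0
```

```bash
python3 plan.py .589 .263 .109 97.7; python3 - <<'E'
from meas import *
C=cal('wrist'); im,d=camera('wrist'); save('wrist4.png',im)
o=bot.get_obs(); print('tcp px',proj(C,[[*o['eef_pos'][:2],.121]]))
z=np.load('/tmp/w3.npz')
E
```

```text
pos [0.5814 0.2606 0.1598] turn [-0.0002 -0.0007 -0.0002] shift after turn [-0.0391  0.007   0.2542] rows 1.2 t 6.9167 grip 0.0601
tcp px [[282.72504538 245.57674484]]
```

View pics/wrist4.png

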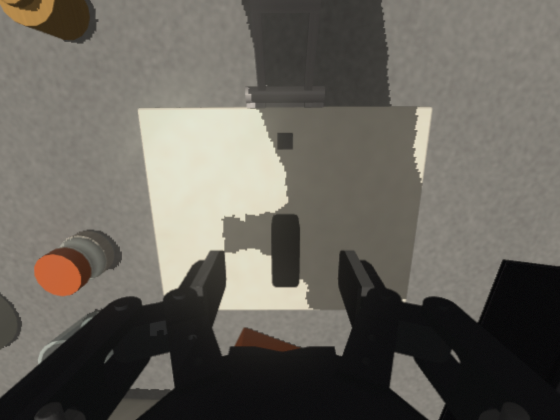

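The knob is at (286,248), with the TCP line at (282.7,246), so the TCP is about 2 mm short laterally. The plug, plate and catch are all clear of the hasp.

Call:
apply_moves:
  steps:
    - [[-0.023,0.009,0],[0,0,0],0.7]
    - [[0,0,0.1],[0,0,0],0.7]
    - [[0,0,0.1],[0,0,0],0.7]
    - [[0,0,0.054],[0,0,0],0.7]
    - [[0,0,0],[0,0,0],0.7]
    - [[0,0,0],[0,0,0],0.7]
    - [[0,0,0],[0,0,0],0.7]
    - [[0,0,0],[0,0,0],0.7]

```text
clock: 7.63
eef_pos: [0.5879, 0.2637, 0.1111]
tool_rot: [-0.067, 0.998, 0.001, 0.001]
ft_force: [-0.1, -0.3, -0.4]
grip_width: 0.06
grasp_force: 0.0
```

Call:
apply_moves:
  steps:
    - [[0,0,0],[0,0,0],0]
    - [[0,0,0],[0,0,0],0]
    - [[0,0,0],[0,0,0],0]
    - [[0,0,0],[0,0,0],0]
    - [[0,0,0],[0,0,0],0]
    - [[0,0,0],[0,0,0],0]
    - [[0,0,0],[0,0,0],0]
    - [[0,0,0],[0,0,0],0]

```text
clock: 8.3
eef_pos: [0.5872, 0.2635, 0.1099]
tool_rot: [-0.067, 0.998, 0.0, 0.0]
ft_force: [0.6, 1.0, 3.9]
grip_width: 0.0166
grasp_force: 60.3
```

Call:
apply_moves:
  steps:
    - [[0,0,-0.02],[0,0,0],0]
    - [[0,0,-0.05],[0,0,0],0]
    - [[0,0,-0.08],[0,0,0],0]
    - [[0,0,-0.1],[0,0,0],0]
    - [[0,0,-0.1],[0,0,0],0]
    - [[0,0,-0.1],[0,0,0],0]
    - [[0,0,-0.1],[0,0,0],0]
    - [[0,0,-0.05],[0,0,0],0]

```text
clock: 8.97
eef_pos: [0.5875, 0.2633, 0.2319]
tool_rot: [-0.067, 0.998, 0.0, 0.001]
ft_force: [0.2, -0.4, -2.2]
grip_width: 0.0168
grasp_force: 59.5
```

```bash
python3 plan.py .588 -.276 .2 91.4; python3 - <<'E'
from meas import *
im,d=camera('side'); im2,d=camera('top'); save('c5.png',np.hstack([im[60:300,100:380],im2[130:370,80:360]]))
E
```

```text
pos [0.5875 0.2633 0.2319] turn [0.0002 0.0008 0.0347] shift after turn [ 0.0632 -2.6956  0.1596] rows 13.0 t 8.9667 grip 0.0168
```

View pics/c5.png

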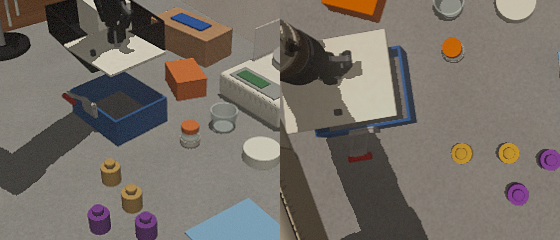

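The lid is held level above the open case and the hasp is back (red bar outside the case). Carrying it to the pad.

Call:
apply_moves:
  steps:
    - [[0,0,0],[0,0,0.0347],0]
    - [[0.004,-0.08,0],[0,0,0],0]
    - [[0.004,-0.14,0],[0,0,0],0]
    - [[0.004,-0.16,0],[0,0,0],0]
    - [[0.004,-0.16,0],[0,0,0],0]
    - [[0.004,-0.16,0],[0,0,0],0]
    - [[0.004,-0.16,0],[0,0,0],0]
    - [[0.004,-0.16,0],[0,0,0],0]

```text
clock: 9.73
eef_pos: [0.5849, 0.057, 0.2274]
tool_rot: [-0.013, 1.0, -0.0, -0.002]
ft_force: [-0.1, 1.1, -4.2]
grip_width: 0.017
grasp_force: 59.4
```

Call:
apply_moves:
  steps:
    - [[0.004,-0.16,0],[0,0,0],0]
    - [[0.004,-0.16,0],[0,0,0],0]
    - [[0.004,-0.16,0],[0,0,0],0]
    - [[0.004,-0.16,0],[0,0,0],0]
    - [[0.004,-0.16,0],[0,0,0],0]
    - [[0.004,-0.16,0],[0,0,0],0]
    - [[0.004,-0.16,0],[0,0,0],0]
    - [[0.004,-0.16,0],[0,0,0],0]

```text
clock: 10.4
eef_pos: [0.5847, -0.1987, 0.2273]
tool_rot: [-0.013, 1.0, 0.0, -0.002]
ft_force: [0.4, -0.2, -4.0]
grip_width: 0.0169
grasp_force: 59.4
```

Call:
apply_moves:
  steps:
    - [[0.004,-0.16,0],[0,0,0],0]
    - [[0,-0.08,0],[0,0,0],0]
    - [[0,0,0.1],[0,0,0],0]
    - [[0,0,0],[0,0,0],0]
    - [[0,0,0],[0,0,0],0]
    - [[0,0,0],[0,0,0],0]
    - [[0,0,0],[0,0,0],0]
    - [[0,0,0],[0,0,0],0]

```text
clock: 11.07
eef_pos: [0.5871, -0.2442, 0.2103]
tool_rot: [-0.013, 1.0, -0.0, 0.001]
ft_force: [0.4, -0.8, -2.4]
grip_width: 0.017
grasp_force: 59.3
```

```bash
python3 plan.py .588 -.276 .055 91.4
```

```text
pos [ 0.5871 -0.2442  0.2103] turn [-0.0002  0.0004  0.0005] shift after turn [-4.000e-04 -1.593e-01  7.764e-01] rows 3.8 t 11.0667 grip 0.017
```

Call:
apply_moves:
  steps:
    - [[0,-0.08,0],[0,0,0],0]
    - [[0,-0.08,0],[0,0,0],0]
    - [[0,0,0.15],[0,0,0],0]
    - [[0,0,0.15],[0,0,0],0]
    - [[0,0,0.15],[0,0,0],0]
    - [[0,0,0.15],[0,0,0],0]
    - [[0,0,0.1],[0,0,0],0]
    - [[0,0,0],[0,0,0],0]

```text
clock: 11.73
eef_pos: [0.584, -0.2755, 0.0639]
tool_rot: [-0.012, 1.0, 0.002, -0.005]
ft_force: [-0.8, -0.2, -4.6]
grip_width: 0.0168
grasp_force: 59.5
```

Call:
apply_moves:
  steps:
    - [[0,0,0],[0,0,0],0]
    - [[0,0,0],[0,0,0],0]
    - [[0,0,0],[0,0,0],0]
    - [[0,0,0],[0,0,0],0]
    - [[0,0,0],[0,0,0],0]
    - [[0,0,0],[0,0,0],0]
    - [[0,0,0],[0,0,0],0]
    - [[0,0,0],[0,0,0],0]

```text
clock: 12.4
eef_pos: [0.5874, -0.277, 0.0696]
tool_rot: [-0.012, 1.0, -0.0, 0.0]
ft_force: [-0.6, -0.2, -3.0]
grip_width: 0.0167
grasp_force: 59.5
```

```bash
python3 plan.py .588 -.276 .048 91.4; python3 - <<'E'
from meas import *
im,d=camera('side'); im2,d=camera('top'); save('c6.png',np.hstack([im[200:400,220:500],im2[130:330,280:560]]))
E
```

```text
pos [ 0.5874 -0.277   0.0696] turn [-0.0001  0.0001  0.    ] shift after turn [-0.003   0.0049  0.108 ] rows 0.5 t 12.4 grip 0.0167
```

View pics/c6.png

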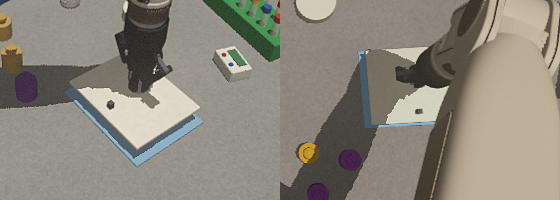

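The lid hovers about 20 mm over the pad, square to it, with a pad margin visible all round. Lowering.

Call:
apply_moves:
  steps:
    - [[-0.003,0.005,0.03],[0,0,0],0]
    - [[0,0,0.03],[0,0,0],0]
    - [[0,0,0.03],[0,0,0],0]
    - [[0,0,0.014],[0,0,0],0]
    - [[0,0,0],[0,0,0],0]
    - [[0,0,0],[0,0,0],0]
    - [[0,0,0],[0,0,0],0]
    - [[0,0,0],[0,0,0],0]

```text
clock: 13.17
eef_pos: [0.5879, -0.2759, 0.0481]
tool_rot: [-0.012, 1.0, 0.0, -0.0]
ft_force: [0.7, 0.5, -3.4]
grip_width: 0.0171
grasp_force: 59.6
```

Call:
apply_moves:
  steps:
    - [[0,0,0.004],[0,0,0],0]
    - [[0,0,0],[0,0,0],0]
    - [[0,0,0.004],[0,0,0],0]
    - [[0,0,0],[0,0,0],0]
    - [[0,0,0],[0,0,0],0]
    - [[0,0,0],[0,0,0],0]
    - [[0,0,0],[0,0,0],0]
    - [[0,0,0],[0,0,0],0]

```text
clock: 13.83
eef_pos: [0.588, -0.276, 0.0479]
tool_rot: [-0.012, 1.0, -0.0, 0.0]
ft_force: [-4.5, 1.4, 5.8]
grip_width: 0.017
grasp_force: 60.8
```

Call:
apply_moves:
  steps:
    - [[0,0,0],[0,0,0],0.7]
    - [[0,0,0],[0,0,0],0.7]
    - [[0,0,0],[0,0,0],0.7]
    - [[0,0,0],[0,0,0],0.7]
    - [[0,0,-0.1],[0,0,0],0.8]
    - [[0,0,-0.2],[0,0,0],0.8]
    - [[0,0,-0.2],[0,0,0.0388],0.8]
    - [[0,0,-0.2],[0,0,0.0388],0.8]

```text
clock: 14.5
eef_pos: [0.5876, -0.2757, 0.1877]
tool_rot: [0.112, 0.994, 0.0, -0.001]
ft_force: [1.1, -0.9, -0.8]
grip_width: 0.0682
grasp_force: 0.0
```

Call:
apply_moves:
  steps:
    - [[0,0,0],[0,0,0.0388],0.8]
    - [[0,0,0],[0,0,0.0388],0.8]
    - [[0,0,0],[0,0,0.0388],0.8]
    - [[0,0,0],[0,0,0.0388],0.8]
    - [[0,0,0],[0,0,0.0388],0.8]
    - [[0,0,0],[0,0,0.0388],0.8]
    - [[0,0,0],[0,0,0.0388],0.8]
    - [[0,0,0],[0,0,0.0388],0.8]

```text
clock: 15.17
eef_pos: [0.5881, -0.276, 0.1867]
tool_rot: [0.565, 0.825, 0.0, 0.0]
ft_force: [-1.0, -0.2, 0.6]
grip_width: 0.0683
grasp_force: 0.0
```

Call:
apply_moves:
  steps:
    - [[0,0,0],[0,0,0.0388],0.8]
    - [[0,0,0],[0,0,0.0388],0.8]
    - [[0,0,0],[0,0,0],0.8]
    - [[0,0,0],[0,0,0],0.8]
    - [[0,0,0],[0,0,0],0.8]
    - [[0,0,0],[0,0,0],0.8]
    - [[0,0,0],[0,0,0],0.8]
    - [[0,0,0],[0,0,0],0.8]

```text
clock: 15.83
eef_pos: [0.5879, -0.2759, 0.1869]
tool_rot: [0.658, 0.753, 0.0, 0.0]
ft_force: [-0.7, -0.5, 0.0]
grip_width: 0.0681
grasp_force: 0.0
```

```bash
cat > weights.py <<'E'
from meas import *
def weights():
    im,d=camera('top'); C=cal('top'); P=cloud(C,d)
    for nm,lo,hi in(('brass',(12,120,40),(28,255,255)),('purple',(135,80,30),(165,255,255))):
        for m,s,c in blobs(im,lo,hi,40):
            p=P[m]; q=p[(p[:,2]>.036)&(p[:,2]<.06)]
            if len(q)>40 and s[4]<900: ce,r=cv2.minEnclosingCircle(q[:,:2].astype(np.float32)); print(nm,c.round(0),np.round(ce,4),round(r,4),'z',np.percentile(p[:,2],95).round(3))
    return im
if __name__=='__main__': im=weights()
E
python3 weights.py; python3 plan.py .4432 -.0465 .2 7.7
```

```text
brass [31. 96.] [0.873  0.5551] 0.0178 z 0.09
brass [252. 177.] [0.6698 0.0656] 0.0214 z 0.057
brass [260. 269.] [0.4746 0.0534] 0.0217 z 0.056
brass [308. 283.] [ 0.4433 -0.0468] 0.0218 z 0.056
purple [350. 289.] [ 0.4267 -0.1322] 0.0217 z 0.057
purple [318. 324.] [ 0.3579 -0.0623] 0.0216 z 0.056
pos [ 0.588  -0.2759  0.1869] turn [ 0.      0.     -0.0004] shift after turn [ 1.2336 -0.5636 -0.0654] rows 6.5 t 15.8833 grip 0.0686
```

Call:
apply_moves:
  steps:
    - [[0.154,-0.07,-0.008],[0,0,0],0.9]
    - [[0.154,-0.07,-0.008],[0,0,0],0.9]
    - [[0.154,-0.07,0],[0,0,0],0.9]
    - [[0.154,-0.07,0],[0,0,0],0.9]
    - [[0.154,-0.07,0],[0,0,0],0.9]
    - [[0.154,-0.07,0],[0,0,0],0.9]
    - [[0.154,-0.07,0],[0,0,0],0.9]
    - [[0.154,-0.07,0],[0,0,0],0.9]

```text
clock: 16.55
eef_pos: [0.4434, -0.0453, 0.1903]
tool_rot: [0.659, 0.752, 0.0, 0.0]
ft_force: [0.8, 0.2, -0.5]
grip_width: 0.0766
grasp_force: 0.0
```

Call:
apply_moves:
  steps:
    - [[0,0,0.15],[0,0,0],0.9]
    - [[0,0,0.1],[0,0,0],0.9]
    - [[0,0,0],[0,0,0],0.9]
    - [[0,0,0],[0,0,0],0.9]
    - [[0,0,0],[0,0,0],0.9]
    - [[0,0,0],[0,0,0],0.9]
    - [[0,0,0],[0,0,0],0.9]
    - [[0,0,0],[0,0,0],0.9]

```text
clock: 17.22
eef_pos: [0.4452, -0.0468, 0.1409]
tool_rot: [0.659, 0.752, 0.001, 0.001]
ft_force: [0.2, 0.1, -0.1]
grip_width: 0.0767
grasp_force: 0.0
```

```bash
python3 plan.py .4425 -.0462 .034 7.7; python3 - <<'E'
from meas import *
C=cal('wrist'); im,d=camera('wrist'); save('wrist7.png',im); P=cloud(C,d)
for m,s,c in blobs(im,(12,120,40),(28,255,255),300):
    p=P[m]; q=p[(p[:,2]>.05)&(p[:,2]<.06)]
    if len(q)>100: print('knob',s,cv2.minEnclosingCircle(q[:,:2].astype(np.float32)))
E
```

```text
pos [ 0.4452 -0.0468  0.1409] turn [ 0.0005  0.0001 -0.0008] shift after turn [ 0.0048 -0.0127  0.5347] rows 2.6 t 17.2167 grip 0.0767
knob [ 305   56   63   63 3031] ((0.4732469320297241, 0.05344128608703613), 0.012077642604708672)
knob [ 252  179   51   58 2289] ((0.44126686453819275, -0.046792831271886826), 0.012013737112283707)
```

Call:
apply_moves:
  steps:
    - [[0.002,-0.014,0],[0,0,0],0.9]
    - [[0,0,0.15],[0,0,0],0.9]
    - [[0,0,0.15],[0,0,0],0.9]
    - [[0,0,0.15],[0,0,0],0.9]
    - [[0,0,0.085],[0,0,0],0.9]
    - [[0,0,0],[0,0,0],0.9]
    - [[0,0,0],[0,0,0],0.9]
    - [[0,0,0],[0,0,0],0.9]

```text
clock: 17.93
eef_pos: [0.4425, -0.0466, 0.0341]
tool_rot: [0.659, 0.752, 0.0, 0.001]
ft_force: [0.3, -0.7, -0.5]
grip_width: 0.0763
grasp_force: 0.0
```

Call:
apply_moves:
  steps:
    - [[0,0,0],[0,0,0],0.3]
    - [[0,0,0],[0,0,0],0.3]
    - [[0,0,0],[0,0,0],0.3]
    - [[0,0,0],[0,0,0],0.3]
    - [[0,0,0],[0,0,0],0.3]
    - [[0,0,0],[0,0,0],0.3]
    - [[0,0,0],[0,0,0],0.3]
    - [[0,0,0],[0,0,0],0.3]

```text
clock: 18.6
eef_pos: [0.4423, -0.0467, 0.0346]
tool_rot: [0.659, 0.752, 0.001, 0.001]
ft_force: [-2.4, -0.1, 6.9]
grip_width: 0.0423
grasp_force: 60.1
```

Call:
apply_moves:
  steps:
    - [[0,0,-0.05],[0,0,0],0.3]
    - [[0,0,-0.15],[0,0,0],0.3]
    - [[0,0,-0.2],[0,0,0],0.3]
    - [[0,0,-0.2],[0,0,0],0.3]
    - [[0,0,-0.2],[0,0,0],0.3]
    - [[0,0,-0.1],[0,0,0],0.3]
    - [[0,0,0],[0,0,0],0.3]
    - [[0,0,0],[0,0,0],0.3]

```text
clock: 19.27
eef_pos: [0.4416, -0.0464, 0.2132]
tool_rot: [0.659, 0.752, 0.0, 0.001]
ft_force: [-0.3, 0.6, -7.2]
grip_width: 0.0424
grasp_force: 63.4
```

```bash
python3 - <<'E'
from plan import *
x=np.array([.991,.134]);y=np.array([-.134,.991]); c=np.array([.5775,.261])
for s in(-45,45): plan([*(c+y*s/1000),.2],7.7)
E
```

```text
pos [ 0.4416 -0.0464  0.2132] turn [ 0.0005  0.0001 -0.0006] shift after turn [1.2072 0.8794 0.066 ] rows 7.2 t 19.2667 grip 0.0424
pos [ 0.4416 -0.0464  0.2132] turn [ 0.0005  0.0001 -0.0006] shift after turn [1.6573 0.8794 0.066 ] rows 9.0 t 19.2667 grip 0.0424
```

Call:
apply_moves:
  steps:
    - [[0.15,0.08,0],[0,0,0],0.3]
    - [[0.15,0.08,0],[0,0,0],0.3]
    - [[0.15,0.08,0],[0,0,0],0.3]
    - [[0.15,0.08,0],[0,0,0],0.3]
    - [[0.15,0.08,0],[0,0,0],0.3]
    - [[0.15,0.08,0],[0,0,0],0.3]
    - [[0.15,0.08,0],[0,0,0],0.3]
    - [[0.15,0.08,0],[0,0,0],0.3]

```text
clock: 19.93
eef_pos: [0.5348, 0.2092, 0.2085]
tool_rot: [0.659, 0.752, -0.004, -0.002]
ft_force: [0.4, -0.3, -5.7]
grip_width: 0.0422
grasp_force: 63.1
```

Call:
apply_moves:
  steps:
    - [[0.15,0.08,0],[0,0,0],0.3]
    - [[0.15,0.08,0],[0,0,0],0.3]
    - [[0.15,0.08,0],[0,0,0],0.3]
    - [[0,0,0],[0,0,0],0.3]
    - [[0,0,0],[0,0,0],0.3]
    - [[0,0,0],[0,0,0],0.3]
    - [[0,0,0],[0,0,0],0.3]
    - [[0,0,0],[0,0,0],0.3]

```text
clock: 20.6
eef_pos: [0.5718, 0.3025, 0.2122]
tool_rot: [0.659, 0.752, -0.001, -0.0]
ft_force: [0.3, -0.9, -6.5]
grip_width: 0.0424
grasp_force: 63.4
```

```bash
python3 - <<'E'
from plan import *
y=np.array([-.134,.991]); c=np.array([.5775,.261])
plan([*(c+y*.045),.0415],7.7)
C=cal('wrist'); im,d=camera('wrist'); save('wrist8.png',im)
E
```

```text
pos [0.5718 0.3025 0.2122] turn [-0.0007  0.0003 -0.001 ] shift after turn [1.560e-02 5.000e-04 8.534e-01] rows 4.1 t 20.6 grip 0.0424
```

View pics/wrist8.png

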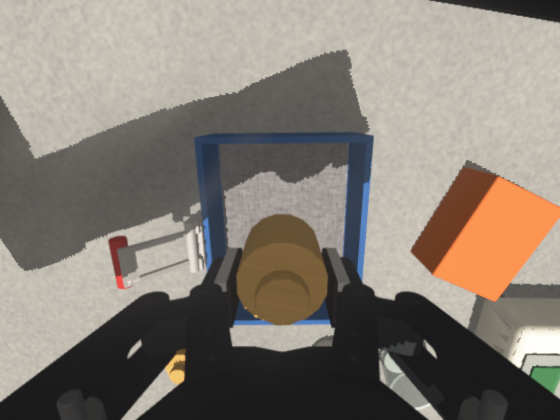

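The weight is held above the open case, centred between the side walls (inner edges at about 220 and 348, weight at 283). The hasp is folded back on the left, with its bar at (118,262).

Call:
apply_moves:
  steps:
    - [[0.01,0,0],[0,0,0],0.3]
    - [[0,0,0.15],[0,0,0],0.3]
    - [[0,0,0.15],[0,0,0],0.3]
    - [[0,0,0.15],[0,0,0],0.3]
    - [[0,0,0.15],[0,0,0],0.3]
    - [[0,0,0.15],[0,0,0],0.3]
    - [[0,0,0.05],[0,0,0],0.3]
    - [[0,0,0],[0,0,0],0.3]

```text
clock: 21.32
eef_pos: [0.5695, 0.3042, 0.0497]
tool_rot: [0.659, 0.752, -0.004, -0.001]
ft_force: [-1.2, -0.9, -6.0]
grip_width: 0.042
grasp_force: 63.3
```

Call:
apply_moves:
  steps:
    - [[0,0,0.02],[0,0,0],0.3]
    - [[0,0,0.02],[0,0,0],0.3]
    - [[0,0,0.01],[0,0,0],0.3]
    - [[0,0,0],[0,0,0],0.3]
    - [[0,0,0],[0,0,0],0.3]
    - [[0,0,0],[0,0,0],0.3]
    - [[0,0,0],[0,0,0],0.3]
    - [[0,0,0],[0,0,0],0.3]

```text
clock: 21.98
eef_pos: [0.5723, 0.306, 0.0435]
tool_rot: [0.659, 0.752, 0.0, 0.0]
ft_force: [-0.3, -0.2, -4.9]
grip_width: 0.0421
grasp_force: 63.3
```

Call:
apply_moves:
  steps:
    - [[0,0,0.012],[0,0,0],0.3]
    - [[0,0,0],[0,0,0],0.3]
    - [[0,0,0.003],[0,0,0],0.3]
    - [[0,0,0],[0,0,0],0.3]
    - [[0,0,0],[0,0,0],0.3]
    - [[0,0,0],[0,0,0],0.3]
    - [[0,0,0],[0,0,0],0.3]
    - [[0,0,0],[0,0,0],0.3]

```text
clock: 22.65
eef_pos: [0.5724, 0.3061, 0.0408]
tool_rot: [0.659, 0.752, 0.001, 0.0]
ft_force: [-1.0, -0.6, 1.6]
grip_width: 0.0423
grasp_force: 63.9
```

Call:
apply_moves:
  steps:
    - [[0,0,0],[0,0,0],0.72]
    - [[0,0,0],[0,0,0],0.72]
    - [[0,0,0],[0,0,0],0.72]
    - [[0,0,-0.1],[0,0,0],0.72]
    - [[0,0,-0.15],[0,0,0],0.72]
    - [[0,0,-0.2],[0,0,0],0.72]
    - [[0,0,-0.2],[0,0,0],0.8]
    - [[0,0,0],[0,0,0],0.9]

```text
clock: 23.32
eef_pos: [0.5765, 0.3082, 0.1803]
tool_rot: [0.659, 0.752, 0.008, 0.003]
ft_force: [1.2, 0.1, 2.8]
grip_width: 0.0765
grasp_force: 0.0
```

Call:
apply_moves:
  steps:
    - [[-0.15,-0.082,0],[0,0,0],0.9]
    - [[-0.15,-0.082,0],[0,0,0],0.9]
    - [[-0.15,-0.082,0],[0,0,0],0.9]
    - [[-0.15,-0.082,0],[0,0,0],0.9]
    - [[-0.15,-0.082,0],[0,0,0],0.9]
    - [[-0.15,-0.082,0],[0,0,0],0.9]
    - [[-0.15,-0.082,0],[0,0,0],0.9]
    - [[-0.15,-0.082,0],[0,0,0],0.9]

```text
clock: 23.98
eef_pos: [0.4732, 0.0493, 0.1702]
tool_rot: [0.659, 0.752, 0.0, 0.0]
ft_force: [0.1, -0.6, 0.8]
grip_width: 0.0766
grasp_force: 0.0
```

Call:
apply_moves:
  steps:
    - [[0,0,0.15],[0,0,0],0.9]
    - [[0,0,0],[0,0,0],0.9]
    - [[0,0,0],[0,0,0],0.9]
    - [[0,0,0],[0,0,0],0.9]
    - [[0,0,0],[0,0,0],0.9]
    - [[0,0,0],[0,0,0],0.9]
    - [[0,0,0],[0,0,0],0.9]
    - [[0,0,0],[0,0,0],0.9]

```text
clock: 24.65
eef_pos: [0.4742, 0.0512, 0.1405]
tool_rot: [0.658, 0.753, 0.0, 0.0]
ft_force: [-0.5, -0.7, -0.1]
grip_width: 0.0767
grasp_force: 0.0
```

```bash
python3 plan.py .4735 .0534 .034 7.7; python3 - <<'E'
from meas import *
C=cal('wrist'); im,d=camera('wrist'); save('wrist9.png',im); P=cloud(C,d)
for m,s,c in blobs(im,(12,120,40),(28,255,255),300):
    p=P[m]; q=p[(p[:,2]>.05)&(p[:,2]<.06)]
    if len(q)>100: print('knob',s,cv2.minEnclosingCircle(q[:,:2].astype(np.float32)))
E
python3 weights.py
```

```text
pos [0.4742 0.0512 0.1405] turn [ 0.0003  0.     -0.0003] shift after turn [ 0.0113 -0.0022  0.5327] rows 2.6 t 24.65 grip 0.0767
knob [ 255  177   51   58 2205] ((0.4730958640575409, 0.05336454510688782), 0.012050614692270756)
brass [30. 96.] [0.8725 0.5549] 0.0175 z 0.091
brass [252. 177.] [0.6701 0.0658] 0.0213 z 0.056
brass [144. 227.] [0.5738 0.3044] 0.0228 z 0.062
purple [350. 290.] [ 0.4264 -0.1324] 0.0218 z 0.057
purple [318. 324.] [ 0.3579 -0.0624] 0.0218 z 0.057
```

Call:
apply_moves:
  steps:
    - [[0.01,-0.003,0],[0,0,0],0.9]
    - [[0,0,0.15],[0,0,0],0.9]
    - [[0,0,0.15],[0,0,0],0.9]
    - [[0,0,0.15],[0,0,0],0.9]
    - [[0,0,0.08],[0,0,0],0.9]
    - [[0,0,0],[0,0,0],0.9]
    - [[0,0,0],[0,0,0],0.9]
    - [[0,0,0],[0,0,0],0.9]

```text
clock: 25.42
eef_pos: [0.4739, 0.0527, 0.0351]
tool_rot: [0.659, 0.752, 0.001, 0.001]
ft_force: [-0.7, -0.3, 0.6]
grip_width: 0.0768
grasp_force: 0.0
```

Call:
apply_moves:
  steps:
    - [[0,0,0],[0,0,0],0.3]
    - [[0,0,0],[0,0,0],0.3]
    - [[0,0,0],[0,0,0],0.3]
    - [[0,0,0],[0,0,0],0.3]
    - [[0,0,0],[0,0,0],0.3]
    - [[0,0,0],[0,0,0],0.3]
    - [[0,0,0],[0,0,0],0.3]
    - [[0,0,0],[0,0,0],0.3]

```text
clock: 26.08
eef_pos: [0.4739, 0.0527, 0.0357]
tool_rot: [0.659, 0.752, 0.001, 0.001]
ft_force: [-1.9, 0.0, 6.6]
grip_width: 0.0423
grasp_force: 60.5
```

Call:
apply_moves:
  steps:
    - [[0,0,-0.05],[0,0,0],0.3]
    - [[0,0,-0.15],[0,0,0],0.3]
    - [[0,0,-0.2],[0,0,0],0.3]
    - [[0,0,-0.2],[0,0,0],0.3]
    - [[0,0,-0.2],[0,0,0],0.3]
    - [[0,0,-0.1],[0,0,0],0.3]
    - [[0,0,0],[0,0,0],0.3]
    - [[0,0,0],[0,0,0],0.3]

```text
clock: 26.75
eef_pos: [0.4731, 0.0526, 0.2146]
tool_rot: [0.659, 0.752, 0.001, 0.001]
ft_force: [0.2, -0.8, -5.7]
grip_width: 0.0418
grasp_force: 62.9
```

```bash
python3 - <<'E'
from plan import *
y=np.array([-.134,.991]); c=np.array([.5775,.261])
plan([*(c-y*.045),.2],7.7)
E
```

```text
pos [0.4731 0.0526 0.2146] turn [ 0.0006  0.     -0.0006] shift after turn [0.7378 0.6567 0.0729] rows 4.8 t 26.75 grip 0.0418
```

Call:
apply_moves:
  steps:
    - [[0.13,0.11,0],[0,0,0],0.3]
    - [[0.13,0.11,0],[0,0,0],0.3]
    - [[0.13,0.11,0],[0,0,0],0.3]
    - [[0.13,0.11,0],[0,0,0],0.3]
    - [[0.13,0.11,0],[0,0,0],0.3]
    - [[0.085,0.107,0],[0,0,0],0.3]
    - [[0,0,0],[0,0,0],0.3]
    - [[0,0,0],[0,0,0],0.3]

```text
clock: 27.42
eef_pos: [0.5823, 0.2162, 0.209]
tool_rot: [0.658, 0.753, -0.004, -0.002]
ft_force: [-1.2, 0.6, -5.1]
grip_width: 0.0421
grasp_force: 63.0
```

Call:
apply_moves:
  steps:
    - [[0,0,0.1],[0,0,0],0.3]
    - [[0,0,0.1],[0,0,0],0.3]
    - [[0,0,0],[0,0,0],0.3]
    - [[0,0,0],[0,0,0],0.3]
    - [[0,0,0],[0,0,0],0.3]
    - [[0,0,0],[0,0,0],0.3]
    - [[0,0,0],[0,0,0],0.3]
    - [[0,0,0],[0,0,0],0.3]

```text
clock: 28.08
eef_pos: [0.5843, 0.2157, 0.1754]
tool_rot: [0.659, 0.752, 0.001, 0.001]
ft_force: [-0.2, -0.4, -4.6]
grip_width: 0.0418
grasp_force: 62.9
```

```bash
python3 - <<'E'
from plan import *
y=np.array([-.134,.991]); c=np.array([.5775,.261])
plan([*(c-y*.045),.0417],7.7)
E
```

```text
pos [0.5843 0.2157 0.1754] turn [ 0.0007 -0.0002 -0.0006] shift after turn [ 0.004  -0.0033  0.6686] rows 3.2 t 28.0833 grip 0.0418
```

Call:
apply_moves:
  steps:
    - [[0.003,-0.003,0.1],[0,0,0],0.3]
    - [[0,0,0.15],[0,0,0],0.3]
    - [[0,0,0.15],[0,0,0],0.3]
    - [[0,0,0.15],[0,0,0],0.3]
    - [[0,0,0.07],[0,0,0],0.3]
    - [[0,0,0.03],[0,0,0],0.3]
    - [[0,0,0],[0,0,0],0.3]
    - [[0,0,0],[0,0,0],0.3]

```text
clock: 28.75
eef_pos: [0.5841, 0.2165, 0.0452]
tool_rot: [0.659, 0.752, 0.001, 0.001]
ft_force: [0.2, 0.4, -4.3]
grip_width: 0.0422
grasp_force: 63.2
```

Call:
apply_moves:
  steps:
    - [[0,0,0.01],[0,0,0],0.3]
    - [[0,0,0],[0,0,0],0.3]
    - [[0,0,0],[0,0,0],0.3]
    - [[0,0,0],[0,0,0],0.3]
    - [[0,0,0],[0,0,0],0.3]
    - [[0,0,0],[0,0,0],0.3]
    - [[0,0,0],[0,0,0],0.3]
    - [[0,0,0],[0,0,0],0.3]

```text
clock: 29.42
eef_pos: [0.5831, 0.2162, 0.0421]
tool_rot: [0.659, 0.752, 0.0, -0.0]
ft_force: [-0.1, -0.4, -4.0]
grip_width: 0.0418
grasp_force: 63.1
```

Call:
apply_moves:
  steps:
    - [[0,0,0.004],[0,0,0],0.3]
    - [[0,0,0],[0,0,0],0.3]
    - [[0,0,0],[0,0,0],0.72]
    - [[0,0,0],[0,0,0],0.72]
    - [[0,0,0],[0,0,0],0.72]
    - [[0,0,-0.1],[0,0,0],0.72]
    - [[0,0,-0.2],[0,0,0],0.72]
    - [[0,0,-0.2],[0,0,0],0.72]

```text
clock: 30.08
eef_pos: [0.5818, 0.2157, 0.1408]
tool_rot: [0.659, 0.752, -0.002, -0.001]
ft_force: [1.1, 1.0, 0.0]
grip_width: 0.0615
grasp_force: 0.0
```

Call:
apply_moves:
  steps:
    - [[0,0,-0.2],[0,0,-0.0388],0.7]
    - [[0,0,-0.1],[0,0,-0.0388],0.7]
    - [[0,0,0],[0,0,-0.0388],0.7]
    - [[0,0,0],[0,0,-0.0388],0.7]
    - [[0,0,0],[0,0,-0.0388],0.7]
    - [[0,0,0],[0,0,-0.0388],0.7]
    - [[0,0,0],[0,0,-0.0388],0.7]
    - [[0,0,0],[0,0,-0.0388],0.7]

```text
clock: 30.75
eef_pos: [0.5834, 0.2163, 0.2018]
tool_rot: [0.227, 0.974, 0.0, 0.001]
ft_force: [0.3, -1.3, -0.6]
grip_width: 0.0595
grasp_force: 0.0
```

Call:
apply_moves:
  steps:
    - [[0,0,0],[0,0,-0.0388],0.7]
    - [[0,0,0],[0,0,-0.0388],0.7]
    - [[0,0,0],[0,0,-0.0388],0.7]
    - [[0,0,0],[0,0,-0.0388],0.7]
    - [[0,-0.15,0],[0,0,0],0.7]
    - [[0,-0.15,0],[0,0,0],0.7]
    - [[0,-0.15,0],[0,0,0],0.7]
    - [[0,-0.15,0],[0,0,0],0.7]

```text
clock: 31.42
eef_pos: [0.5862, 0.0953, 0.2018]
tool_rot: [-0.013, 1.0, 0.0, 0.001]
ft_force: [-0.3, 0.3, -0.2]
grip_width: 0.0604
grasp_force: 0.0
```

```bash
python3 plan.py .588 -.276 .048 91.4; python3 - <<'E'
from weights import *
im=weights(); save('c10.png',cv2.resize(im[130:370,90:490],None,fx=2,fy=2))
E
```

```text
pos [0.5862 0.0953 0.2018] turn [0.     0.0004 0.0003] shift after turn [ 0.0365 -1.8563  0.7689] rows 9.7 t 31.4167 grip 0.0604
brass [30. 96.] [0.8726 0.5566] 0.017 z 0.091
brass [252. 177.] [0.6695 0.0656] 0.0212 z 0.057
purple [350. 290.] [ 0.4267 -0.1324] 0.0217 z 0.056
purple [318. 324.] [ 0.3579 -0.0622] 0.0216 z 0.057
```

View pics/c10.png

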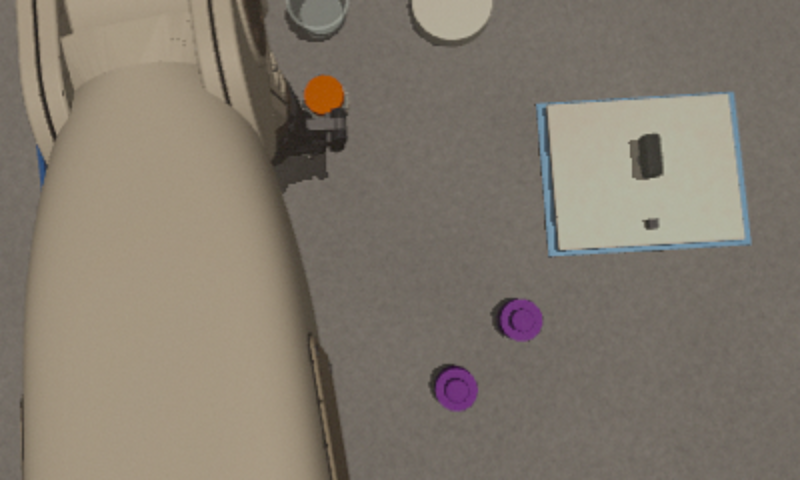

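The lid lies flat inside the pad's outline, knob at (650,155). The jar, beaker and dishes are undisturbed, and no brass is left on the visible bench.

Call:
apply_moves:
  steps:
    - [[0.004,-0.15,0],[0,0,0],0.7]
    - [[0.004,-0.15,0],[0,0,0],0.7]
    - [[0.004,-0.15,0],[0,0,0],0.7]
    - [[0.004,-0.15,0],[0,0,0],0.7]
    - [[0.004,-0.15,0],[0,0,0],0.7]
    - [[0.004,-0.15,0],[0,0,0],0.7]
    - [[0.004,-0.15,0],[0,0,0],0.7]
    - [[0.004,-0.15,0],[0,0,0],0.7]

```text
clock: 32.13
eef_pos: [0.5857, -0.1453, 0.2019]
tool_rot: [-0.012, 1.0, -0.0, 0.001]
ft_force: [0.8, 0.1, 0.6]
grip_width: 0.0601
grasp_force: 0.0
```

Call:
apply_moves:
  steps:
    - [[0.004,-0.15,0],[0,0,0],0.7]
    - [[0,-0.15,0],[0,0,0],0.7]
    - [[0,-0.15,0],[0,0,0],0.7]
    - [[0,-0.1,0],[0,0,0],0.7]
    - [[0,0,0.15],[0,0,0],0.7]
    - [[0,0,0.15],[0,0,0],0.7]
    - [[0,0,0],[0,0,0],0.7]
    - [[0,0,0],[0,0,0],0.7]

```text
clock: 32.8
eef_pos: [0.586, -0.2533, 0.1397]
tool_rot: [-0.012, 1.0, 0.001, -0.002]
ft_force: [0.4, 0.1, 2.1]
grip_width: 0.0596
grasp_force: 0.0
```

Call:
apply_moves:
  steps:
    - [[0,0,0],[0,0,0],0.7]
    - [[0,0,0],[0,0,0],0.7]
    - [[0,0,0],[0,0,0],0.7]
    - [[0,0,0],[0,0,0],0.7]
    - [[0,0,0],[0,0,0],0.7]
    - [[0,0,0],[0,0,0],0.7]
    - [[0,0,0],[0,0,0],0.7]
    - [[0,0,0],[0,0,0],0.7]

```text
clock: 33.47
eef_pos: [0.5874, -0.2538, 0.1414]
tool_rot: [-0.012, 1.0, -0.0, 0.0]
ft_force: [0.0, 0.7, -1.2]
grip_width: 0.0598
grasp_force: 0.0
```

```bash
python3 plan.py .588 -.276 .048 91.4; python3 weights.py
```

```text
pos [ 0.5874 -0.2538  0.1414] turn [-0.  0.  0.] shift after turn [-4.000e-04 -1.109e-01  4.668e-01] rows 2.3 t 33.4667 grip 0.0598
brass [31. 96.] [0.8732 0.5553] 0.0172 z 0.091
brass [252. 177.] [0.6696 0.0655] 0.0211 z 0.056
brass [184. 220.] [0.5847 0.2167] 0.0218 z 0.062
brass [144. 227.] [0.5745 0.3047] 0.0227 z 0.062
purple [349. 290.] [ 0.4267 -0.1323] 0.0219 z 0.056
purple [318. 324.] [ 0.3577 -0.0622] 0.0218 z 0.056
```

Both weights stand in the case with their tops at z = 0.062, as expected (6 + 56 mm). Re-gripping the lid.

Call:
apply_moves:
  steps:
    - [[0,-0.111,0],[0,0,0],0.7]
    - [[0,0,0.1],[0,0,0],0.7]
    - [[0,0,0.15],[0,0,0],0.7]
    - [[0,0,0.15],[0,0,0],0.7]
    - [[0,0,0.065],[0,0,0],0.7]
    - [[0,0,0],[0,0,0],0.7]
    - [[0,0,0],[0,0,0],0.7]
    - [[0,0,0],[0,0,0],0.7]

```text
clock: 34.18
eef_pos: [0.5889, -0.2765, 0.0497]
tool_rot: [-0.012, 1.0, -0.001, 0.001]
ft_force: [0.9, 0.8, -0.3]
grip_width: 0.0595
grasp_force: 0.0
```

```bash
python3 plan.py .588 -.276 .048 91.4
```

```text
pos [ 0.5889 -0.2765  0.0497] turn [-0.0003  0.0007  0.    ] shift after turn [0.0045 0.0028 0.0083] rows 0.0 t 34.1833 grip 0.0595
```

Call:
apply_moves:
  steps:
    - [[0.003,0.002,0.005],[0,0,0],0.7]
    - [[0,0,0],[0,0,0],0.7]
    - [[0,0,0],[0,0,0],0]
    - [[0,0,0],[0,0,0],0]
    - [[0,0,0],[0,0,0],0]
    - [[0,0,0],[0,0,0],0]
    - [[0,0,0],[0,0,0],0]
    - [[0,0,0],[0,0,0],0]

```text
clock: 34.85
eef_pos: [0.5876, -0.276, 0.0479]
tool_rot: [-0.012, 1.0, -0.0, 0.0]
ft_force: [-0.9, -1.4, 3.1]
grip_width: 0.0169
grasp_force: 60.3
```

Call:
apply_moves:
  steps:
    - [[0,0,0],[0,0,0],0]
    - [[0,0,-0.03],[0,0,0],0]
    - [[0,0,-0.1],[0,0,0],0]
    - [[0,0,-0.15],[0,0,0],0]
    - [[0,0,-0.15],[0,0,0],0]
    - [[0,0,-0.15],[0,0,0],0]
    - [[0,0,-0.15],[0,0,0],0]
    - [[0,0,-0.15],[0,0,0],0]

```text
clock: 35.52
eef_pos: [0.5864, -0.275, 0.2234]
tool_rot: [-0.012, 1.0, 0.001, -0.001]
ft_force: [0.1, -0.2, -4.1]
grip_width: 0.017
grasp_force: 59.3
```

Call:
apply_moves:
  steps:
    - [[0,0.08,0],[0,0,0],0]
    - [[0,0.14,0],[0,0,0],0]
    - [[0,0.16,0],[0,0,0],0]
    - [[0,0.16,0],[0,0,0],0]
    - [[0,0.16,0],[0,0,0],0]
    - [[0,0.16,0],[0,0,0],0]
    - [[0,0.16,0],[0,0,0],0]
    - [[0,0.16,0],[0,0,0],0]

```text
clock: 36.18
eef_pos: [0.5803, -0.038, 0.2222]
tool_rot: [-0.012, 1.0, 0.0, -0.001]
ft_force: [0.0, 0.2, -3.5]
grip_width: 0.0173
grasp_force: 59.3
```

```bash
python3 plan.py .5872 .2635 .2 97.7
```

```text
pos [ 0.5803 -0.038   0.2222] turn [ 0.0003 -0.0009 -0.035 ] shift after turn [-0.236   1.4893  0.1109] rows 7.3 t 36.1833 grip 0.0173
```

Call:
apply_moves:
  steps:
    - [[0,0,0],[0,0,-0.035],0]
    - [[-0.03,0.16,0],[0,0,0],0]
    - [[-0.03,0.16,0],[0,0,0],0]
    - [[-0.03,0.16,0],[0,0,0],0]
    - [[-0.03,0.16,0],[0,0,0],0]
    - [[-0.03,0.16,0],[0,0,0],0]
    - [[-0.03,0.16,0],[0,0,0],0]
    - [[-0.03,0.16,0],[0,0,0],0]

```text
clock: 36.85
eef_pos: [0.592, 0.1894, 0.2221]
tool_rot: [-0.067, 0.998, -0.0, -0.002]
ft_force: [0.8, -0.2, -3.9]
grip_width: 0.0168
grasp_force: 59.9
```

Call:
apply_moves:
  steps:
    - [[-0.02,0.12,0],[0,0,0],0]
    - [[0,0,0],[0,0,0],0]
    - [[0,0,0],[0,0,0],0]
    - [[0,0,0],[0,0,0],0]
    - [[0,0,0],[0,0,0],0]
    - [[0,0,0],[0,0,0],0]
    - [[0,0,0],[0,0,0],0]
    - [[0,0,0],[0,0,0],0]

```text
clock: 37.52
eef_pos: [0.594, 0.2112, 0.2235]
tool_rot: [-0.066, 0.998, 0.0, 0.0]
ft_force: [0.5, 0.4, -4.1]
grip_width: 0.017
grasp_force: 60.1
```

```bash
python3 plan.py .5872 .2635 .14 97.7
```

```text
pos [0.594  0.2112 0.2235] turn [ 0.      0.     -0.0004] shift after turn [-0.0012  0.2636  0.4173] rows 2.4 t 37.5167 grip 0.017
```

Call:
apply_moves:
  steps:
    - [[0,0.13,0],[0,0,0],0]
    - [[-0.001,0.133,0],[0,0,-0.0004],0]
    - [[0,0,0.1],[0,0,0],0]
    - [[0,0,0.15],[0,0,0],0]
    - [[0,0,0.15],[0,0,0],0]
    - [[0,0,0],[0,0,0],0]
    - [[0,0,0],[0,0,0],0]
    - [[0,0,0],[0,0,0],0]

```text
clock: 38.18
eef_pos: [0.588, 0.2644, 0.145]
tool_rot: [-0.068, 0.998, 0.0, 0.001]
ft_force: [0.2, 0.3, -3.1]
grip_width: 0.0173
grasp_force: 60.1
```

Call:
apply_moves:
  steps:
    - [[0,0,0],[0,0,0],0]
    - [[0,0,0],[0,0,0],0]
    - [[0,0,0],[0,0,0],0]
    - [[0,0,0],[0,0,0],0]
    - [[0,0,0],[0,0,0],0]
    - [[0,0,0],[0,0,0],0]
    - [[0,0,0],[0,0,0],0]
    - [[0,0,0],[0,0,0],0]

```text
clock: 38.85
eef_pos: [0.5869, 0.2643, 0.1432]
tool_rot: [-0.068, 0.998, -0.0, -0.0]
ft_force: [-0.4, -0.5, -3.5]
grip_width: 0.0168
grasp_force: 60.1
```

```bash
python3 plan.py .5872 .2635 .1099 97.7
```

```text
pos [0.5869 0.2643 0.1432] turn [-0.     -0.      0.0004] shift after turn [-0.0007 -0.0044  0.1667] rows 0.8 t 38.85 grip 0.0168
```

Call:
apply_moves:
  steps:
    - [[-0.001,-0.004,0.02],[0,0,0.0004],0]
    - [[0,0,0.03],[0,0,0],0]
    - [[0,0,0.03],[0,0,0],0]
    - [[0,0,0.03],[0,0,0],0]
    - [[0,0,0.02],[0,0,0],0]
    - [[0,0,0],[0,0,0],0]
    - [[0,0,0],[0,0,0],0]
    - [[0,0,0],[0,0,0],0]

```text
clock: 39.52
eef_pos: [0.5875, 0.2636, 0.1174]
tool_rot: [-0.067, 0.998, 0.0, 0.0]
ft_force: [-0.1, -1.2, -3.1]
grip_width: 0.0166
grasp_force: 60.1
```

Call:
apply_moves:
  steps:
    - [[0,0,0.01],[0,0,0],0]
    - [[0,0,0.01],[0,0,0],0]
    - [[0,0,0.008],[0,0,0],0]
    - [[0,0,0],[0,0,0],0]
    - [[0,0,0],[0,0,0],0]
    - [[0,0,0],[0,0,0],0]
    - [[0,0,0],[0,0,0],0]
    - [[0,0,0],[0,0,0],0]

```text
clock: 40.18
eef_pos: [0.5874, 0.2636, 0.1118]
tool_rot: [-0.067, 0.998, 0.0, 0.0]
ft_force: [-0.3, 0.5, -3.4]
grip_width: 0.0169
grasp_force: 60.1
```

```bash
python3 plan.py .5872 .2635 .1099 97.7
```

```text
pos [0.5874 0.2636 0.1118] turn [0.     0.0001 0.    ] shift after turn [ 0.0011 -0.0004  0.0096] rows 0.0 t 40.1833 grip 0.0169
```

No resistance on the way down, so the plug is inside the case. Lowering the last 2 mm.

Call:
apply_moves:
  steps:
    - [[0.001,0,0.005],[0,0,0],0]
    - [[0,0,0.005],[0,0,0],0]
    - [[0,0,0.003],[0,0,0],0]
    - [[0,0,0],[0,0,0],0]
    - [[0,0,0],[0,0,0],0]
    - [[0,0,0],[0,0,0],0]
    - [[0,0,0],[0,0,0],0]
    - [[0,0,0],[0,0,0],0]

```text
clock: 40.85
eef_pos: [0.5873, 0.2636, 0.1099]
tool_rot: [-0.067, 0.998, 0.0, 0.0]
ft_force: [-2.4, -1.6, 5.6]
grip_width: 0.017
grasp_force: 61.2
```

Call:
apply_moves:
  steps:
    - [[0,0,0],[0,0,0],0.7]
    - [[0,0,0],[0,0,0],0.7]
    - [[0,0,0],[0,0,0],0.7]
    - [[0,0,0],[0,0,0],0.7]
    - [[0,0,-0.1],[0,0,0],0.8]
    - [[0,0,-0.2],[0,0,0],0.8]
    - [[0,0,-0.2],[0,0,0],0.8]
    - [[0,0,0],[0,0,0],0.8]

```text
clock: 41.52
eef_pos: [0.5911, 0.2653, 0.2185]
tool_rot: [-0.067, 0.998, 0.003, 0.007]
ft_force: [2.0, 1.4, 1.4]
grip_width: 0.0686
grasp_force: 0.0
```

Call:
apply_moves:
  steps:
    - [[0.15,0,0],[0,0,0],0.8]
    - [[0.15,0,0],[0,0,0],0.8]
    - [[0.15,0,0],[0,0,0],0.8]
    - [[0.15,0,0],[0,0,0],0.8]
    - [[0.15,0,0],[0,0,0],0.8]
    - [[0,0,0],[0,0,0],0.8]
    - [[0,0,0],[0,0,0],0.8]
    - [[0,0,0],[0,0,0],0.8]

```text
clock: 42.18
eef_pos: [0.4393, 0.2439, 0.2096]
tool_rot: [-0.067, 0.998, 0.0, 0.001]
ft_force: [0.3, -0.0, 0.6]
grip_width: 0.0684
grasp_force: 0.0
```

```bash
python3 plan.py .4334 .243 .102 97.7; python3 - <<'E'
from meas import *
C=cal('wrist'); im,d=camera('wrist'); save('wrist11.png',im)
o=bot.get_obs(); print(proj(C,[[.4334,.243,.1015]]))
E
```

```text
pos [0.4393 0.2439 0.2096] turn [0.0002 0.0007 0.0001] shift after turn [ 2.980e-02 -4.000e-04  5.379e-01] rows 2.6 t 42.1833 grip 0.0684
[[281.88844103 203.5757157 ]]
```

View pics/wrist11.png

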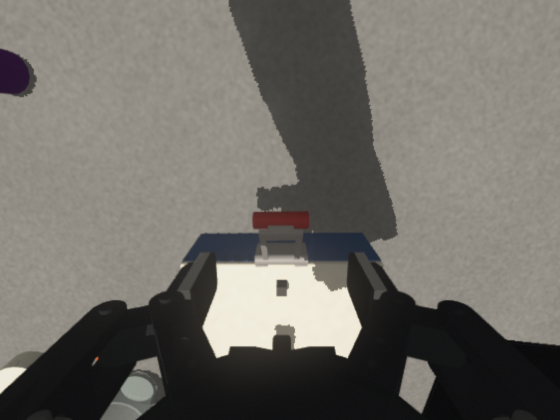

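The lid is seated, with the catch at (282,287). The red bar is at (280.5,220), about 16 px below where I predicted, so I'll check it by depth.

```bash
python3 - <<'E'
from meas import *
C=cal('wrist'); im,d=camera('wrist'); P=cloud(C,d)
for u,v in((260,216),(280,216),(300,216),(280,221),(282,287),(282,240),(330,248)): print(u,v,im[v,u],P[v,u].round(4))
E
```

```text
260 216 [92 42 40] [0.4398 0.2267 0.1227]
280 216 [89 38 36] [0.4375 0.242  0.1235]
300 216 [87 36 33] [0.4359 0.2575 0.1221]
280 221 [93 41 39] [0.4415 0.2426 0.1235]
282 287 [96 90 85] [0.5172 0.2544 0.095 ]
282 240 [57 60 65] [0.5003 0.2523 0.0234]
330 248 [42 48 60] [0.4929 0.304  0.0461]
```

Depth puts the bar's top at z = 0.123, so the hasp stands at only about 2.4 rad: the bar crept in the pads and stopped short of the 2.8 stop. I'll press it down to the stop with shut fingers, then repeat the lid-off/lid-on cycle so the order is really met.

Call:
apply_moves:
  steps:
    - [[0.018,0,0],[0,0,0],0]
    - [[0,0,0],[0,0,0],0]
    - [[0,0,0],[0,0,0],0]
    - [[0,0,0],[0,0,0],0]
    - [[0,0,0],[0,0,0],0]
    - [[0,0,0],[0,0,0],0]
    - [[0,0,0],[0,0,0],0]
    - [[0,0,0],[0,0,0],0]

```text
clock: 42.95
eef_pos: [0.435, 0.243, 0.2091]
tool_rot: [-0.067, 0.998, 0.0, 0.0]
ft_force: [-0.6, 0.5, -0.5]
grip_width: 0.0
grasp_force: 0.0
```

Call:
apply_moves:
  steps:
    - [[0,0,0.1],[0,0,0],0]
    - [[0,0,0.1],[0,0,0],0]
    - [[0,0,0.05],[0,0,0],0]
    - [[0,0,0.05],[0,0,0],0]
    - [[0,0,0.05],[0,0,0],0]
    - [[0,0,0.05],[0,0,0],0]
    - [[0,0,0.03],[0,0,0],0]
    - [[0,0,0],[0,0,0],0]

```text
clock: 43.62
eef_pos: [0.4343, 0.2426, 0.1218]
tool_rot: [-0.067, 0.998, -0.001, -0.001]
ft_force: [0.4, -0.0, 0.3]
grip_width: -0.0001
grasp_force: 0.0
```

Call:
apply_moves:
  steps:
    - [[0,0,0],[0,0,0],0]
    - [[0,0,0],[0,0,0],0]
    - [[0,0,0],[0,0,0],0]
    - [[0,0,0],[0,0,0],0]
    - [[0,0,0.01],[0,0,0],0]
    - [[0,0,0.01],[0,0,0],0]
    - [[0,0,0],[0,0,0],0]
    - [[0,0,0],[0,0,0],0]

```text
clock: 44.28
eef_pos: [0.4348, 0.2429, 0.1189]
tool_rot: [-0.067, 0.998, -0.0, -0.0]
ft_force: [-0.3, -0.0, 0.1]
grip_width: -0.0001
grasp_force: 0.0
```

Call:
apply_moves:
  steps:
    - [[0,0,0.01],[0,0,0],0]
    - [[0,0,0],[0,0,0],0]
    - [[0,0,0.01],[0,0,0],0]
    - [[0,0,0],[0,0,0],0]
    - [[0,0,0],[0,0,0],0]
    - [[0,0,0],[0,0,0],0]
    - [[0,0,0],[0,0,0],0]
    - [[0,0,0],[0,0,0],0]

```text
clock: 44.95
eef_pos: [0.4351, 0.2431, 0.1176]
tool_rot: [-0.067, 0.998, 0.0, 0.001]
ft_force: [-4.9, -2.1, 16.4]
grip_width: 0.0001
grasp_force: 8.4
```

```bash
python3 - <<'E'
from meas import *
C=cal('side'); im,d=camera('side'); save('c12.png',cv2.resize(im[110:230,110:310],None,fx=3,fy=3))
E
```

```text
(no output)
```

View pics/c12.png

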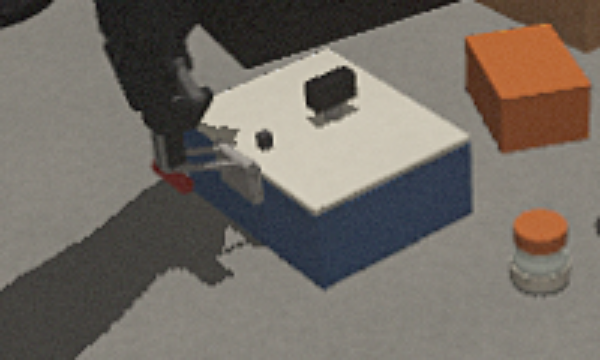

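Solid contact (16 N) with the tip at z = 0.1006, matching the open stop (0.1015). The picture shows the red bar pressed down at the end of the near-horizontal hasp. Now repeating the lid cycle.

Call:
apply_moves:
  steps:
    - [[0,0,-0.05],[0,0,0],0]
    - [[0,0,-0.15],[0,0,0],0]
    - [[0,0,-0.2],[0,0,0],0.7]
    - [[0,0,-0.1],[0,0,0],0.7]
    - [[-0.15,0,0],[0,0,0],0.7]
    - [[-0.15,0,0],[0,0,0],0.7]
    - [[-0.15,0,0],[0,0,0],0.7]
    - [[-0.15,0,0],[0,0,0],0.7]

```text
clock: 45.67
eef_pos: [0.5551, 0.2593, 0.2156]
tool_rot: [-0.067, 0.998, 0.0, 0.0]
ft_force: [0.5, 1.0, -0.2]
grip_width: 0.0597
grasp_force: 0.0
```

Call:
apply_moves:
  steps:
    - [[-0.15,0,0],[0,0,0],0.7]
    - [[0,0,0.1],[0,0,0],0.7]
    - [[0,0,0.1],[0,0,0],0.7]
    - [[0,0,0],[0,0,0],0.7]
    - [[0,0,0],[0,0,0],0.7]
    - [[0,0,0],[0,0,0],0.7]
    - [[0,0,0],[0,0,0],0.7]
    - [[0,0,0],[0,0,0],0.7]

```text
clock: 46.33
eef_pos: [0.5841, 0.2635, 0.177]
tool_rot: [-0.067, 0.998, 0.001, 0.001]
ft_force: [-0.2, -1.0, 1.0]
grip_width: 0.0594
grasp_force: 0.0
```

```bash
python3 plan.py .5872 .2635 .1099 97.7; python3 - <<'E'
from meas import *
C=cal('top'); im,d=camera('top'); P=cloud(C,d); hsv=cv2.cvtColor(im,cv2.COLOR_RGB2HSV)
for n in('top','side'):
    C=cal(n); im,d=camera(n); P=cloud(C,d); hsv=cv2.cvtColor(im,cv2.COLOR_RGB2HSV)
    m=((hsv[...,0]<6)|(hsv[...,0]>172))&(hsv[...,1]>120)&(abs(P[...,0]-.45)<.05)&(abs(P[...,1]-.243)<.05); p=P[m]
    if len(p): print(n,len(p),np.median(p,0).round(4),p[:,2].max().round(4))
E
```

```text
pos [0.5841 0.2635 0.177 ] turn [0.0003 0.0009 0.0001] shift after turn [-0.0154 -0.0018  0.3356] rows 1.6 t 46.3333 grip 0.0594
top 87 [0.4335 0.2356 0.0983] 0.1036
side 60 [0.4318 0.2291 0.0984] 0.1026
```

The hasp is confirmed at its stop: bar top z about 0.102–0.103 at x about 0.433. Gripping the knob.

Call:
apply_moves:
  steps:
    - [[-0.015,-0.001,0],[0,0,0],0.7]
    - [[0,0,0.1],[0,0,0],0.7]
    - [[0,0,0.15],[0,0,0],0.7]
    - [[0,0,0.08],[0,0,0],0.7]
    - [[0,0,0],[0,0,0],0.7]
    - [[0,0,0],[0,0,0],0.7]
    - [[0,0,0],[0,0,0],0.7]
    - [[0,0,0],[0,0,0],0.7]

```text
clock: 47.15
eef_pos: [0.5879, 0.2638, 0.1112]
tool_rot: [-0.067, 0.998, 0.001, 0.002]
ft_force: [-0.4, 1.0, 0.5]
grip_width: 0.0597
grasp_force: 0.0
```

Call:
apply_moves:
  steps:
    - [[0,0,0],[0,0,0],0]
    - [[0,0,0],[0,0,0],0]
    - [[0,0,0],[0,0,0],0]
    - [[0,0,0],[0,0,0],0]
    - [[0,0,0],[0,0,0],0]
    - [[0,0,0],[0,0,0],0]
    - [[0,0,0],[0,0,0],0]
    - [[0,0,0],[0,0,0],0]

```text
clock: 47.82
eef_pos: [0.587, 0.2636, 0.11]
tool_rot: [-0.067, 0.998, 0.0, 0.001]
ft_force: [-0.5, 0.6, 5.6]
grip_width: 0.0169
grasp_force: 60.5
```

Call:
apply_moves:
  steps:
    - [[0,0,-0.02],[0,0,0],0]
    - [[0,0,-0.05],[0,0,0],0]
    - [[0,0,-0.08],[0,0,0],0]
    - [[0,0,-0.1],[0,0,0],0]
    - [[0,0,-0.1],[0,0,0],0]
    - [[0,0,-0.1],[0,0,0],0]
    - [[0,0,-0.1],[0,0,0],0]
    - [[0,0,-0.05],[0,0,0],0]

```text
clock: 48.48
eef_pos: [0.587, 0.2633, 0.2316]
tool_rot: [-0.067, 0.998, 0.0, 0.001]
ft_force: [0.7, 0.5, -2.7]
grip_width: 0.017
grasp_force: 59.5
```

Call:
apply_moves:
  steps:
    - [[0,0,0],[0,0,0.035],0]
    - [[0.004,-0.08,0],[0,0,0],0]
    - [[0.004,-0.14,0],[0,0,0],0]
    - [[0.004,-0.16,0],[0,0,0],0]
    - [[0.004,-0.16,0],[0,0,0],0]
    - [[0.004,-0.16,0],[0,0,0],0]
    - [[0.004,-0.16,0],[0,0,0],0]
    - [[0.004,-0.16,0],[0,0,0],0]

```text
clock: 49.15
eef_pos: [0.5848, 0.057, 0.228]
tool_rot: [-0.013, 1.0, -0.0, -0.001]
ft_force: [1.2, -1.3, -3.1]
grip_width: 0.0172
grasp_force: 59.4
```

Call:
apply_moves:
  steps:
    - [[0.004,-0.16,0],[0,0,0],0]
    - [[0.004,-0.16,0],[0,0,0],0]
    - [[0.004,-0.16,0],[0,0,0],0]
    - [[0.004,-0.16,0],[0,0,0],0]
    - [[0.004,-0.16,0],[0,0,0],0]
    - [[0.004,-0.16,0],[0,0,0],0]
    - [[0.004,-0.16,0],[0,0,0],0]
    - [[0.004,-0.16,0],[0,0,0],0]

```text
clock: 49.82
eef_pos: [0.5845, -0.1987, 0.2279]
tool_rot: [-0.013, 1.0, 0.0, -0.001]
ft_force: [0.5, -0.1, -3.7]
grip_width: 0.0168
grasp_force: 59.4
```

Call:
apply_moves:
  steps:
    - [[0.004,-0.16,0],[0,0,0],0]
    - [[0,-0.16,0],[0,0,0],0]
    - [[0,-0.08,0.1],[0,0,0],0]
    - [[0,0,0.15],[0,0,0],0]
    - [[0,0,0.15],[0,0,0],0]
    - [[0,0,0.15],[0,0,0],0]
    - [[0,0,0],[0,0,0],0]
    - [[0,0,0],[0,0,0],0]

```text
clock: 50.48
eef_pos: [0.5843, -0.2762, 0.1162]
tool_rot: [-0.012, 1.0, 0.002, -0.004]
ft_force: [0.2, -0.5, -2.2]
grip_width: 0.017
grasp_force: 59.3
```

Call:
apply_moves:
  steps:
    - [[0,0,0],[0,0,0],0]
    - [[0,0,0],[0,0,0],0]
    - [[0,0,0],[0,0,0],0]
    - [[0,0,0],[0,0,0],0]
    - [[0,0,0],[0,0,0],0]
    - [[0,0,0],[0,0,0],0]
    - [[0,0,0],[0,0,0],0]
    - [[0,0,0],[0,0,0],0]

```text
clock: 51.15
eef_pos: [0.587, -0.2768, 0.1192]
tool_rot: [-0.012, 1.0, -0.0, 0.0]
ft_force: [-0.5, 1.2, -2.8]
grip_width: 0.0172
grasp_force: 59.4
```

```bash
python3 plan.py .588 -.276 .0485 91.4
```

```text
pos [ 0.587  -0.2768  0.1192] turn [-0.  0.  0.] shift after turn [-0.0051  0.0041  0.3536] rows 1.7 t 51.15 grip 0.0172
```

Call:
apply_moves:
  steps:
    - [[-0.003,0.004,0.08],[0,0,0],0]
    - [[0,0,0.1],[0,0,0],0]
    - [[0,0,0.08],[0,0,0],0]
    - [[0,0,0.05],[0,0,0],0]
    - [[0,0,0.02],[0,0,0],0]
    - [[0,0,0.01],[0,0,0],0]
    - [[0,0,0],[0,0,0],0]
    - [[0,0,0],[0,0,0],0]

```text
clock: 51.82
eef_pos: [0.5883, -0.2764, 0.0521]
tool_rot: [-0.012, 1.0, -0.0, 0.001]
ft_force: [-0.2, 0.5, -2.8]
grip_width: 0.0168
grasp_force: 59.4
```

Call:
apply_moves:
  steps:
    - [[0,0,0.01],[0,0,0],0]
    - [[0,0,0.006],[0,0,0],0]
    - [[0,0,0.005],[0,0,0],0]
    - [[0,0,0],[0,0,0],0]
    - [[0,0,0],[0,0,0],0]
    - [[0,0,0],[0,0,0],0]
    - [[0,0,0],[0,0,0],0]
    - [[0,0,0],[0,0,0],0]

```text
clock: 52.48
eef_pos: [0.5881, -0.2764, 0.048]
tool_rot: [-0.012, 1.0, -0.0, 0.001]
ft_force: [-1.5, 1.4, 6.1]
grip_width: 0.0168
grasp_force: 60.6
```

Call:
apply_moves:
  steps:
    - [[0,0,0],[0,0,0],0.7]
    - [[0,0,0],[0,0,0],0.7]
    - [[0,0,0],[0,0,0],0.7]
    - [[0,0,0],[0,0,0],0.7]
    - [[0,0,0],[0,0,0],0.7]
    - [[0,0,-0.1],[0,0,0],0.7]
    - [[0,0,-0.15],[0,0,0],0.7]
    - [[0,0,0],[0,0,0],0.7]

```text
clock: 53.15
eef_pos: [0.5907, -0.2775, 0.1026]
tool_rot: [-0.012, 1.0, -0.002, 0.004]
ft_force: [1.4, -1.6, 1.5]
grip_width: 0.0599
grasp_force: 0.0
```

Call:
apply_moves:
  steps:
    - [[0,0,0],[0,0,0],0.7]
    - [[0,0,0],[0,0,0],0.7]
    - [[0,0,0],[0,0,0],0.7]
    - [[0,0,0],[0,0,0],0.7]
    - [[0,0,0],[0,0,0],0.7]
    - [[0,0,0],[0,0,0],0.7]
    - [[0,0,0],[0,0,0],0.7]
    - [[0,0,0],[0,0,0],0.7]

```text
clock: 53.82
eef_pos: [0.5875, -0.276, 0.0966]
tool_rot: [-0.012, 1.0, 0.0, -0.0]
ft_force: [-0.0, -0.5, 0.6]
grip_width: 0.0598
grasp_force: 0.0
```

```bash
python3 plan.py .5881 -.2764 .048 91.4;python3 weights.py; python3 - <<'E'
from meas import *
C=cal('top'); im,d=camera('top'); P=cloud(C,d); hsv=cv2.cvtColor(im,cv2.COLOR_RGB2HSV)
m=((hsv[...,0]<6)|(hsv[...,0]>172))&(hsv[...,1]>120)&(abs(P[...,0]-.45)<.05)&(abs(P[...,1]-.243)<.05); p=P[m]; print(np.median(p,0),p[:,2].max())
E
```

```text
pos [ 0.5875 -0.276   0.0966] turn [ 0.0001 -0.0001  0.    ] shift after turn [-0.0031 -0.002   0.243 ] rows 1.2 t 53.8167 grip 0.0598
brass [30. 96.] [0.873  0.5557] 0.0179 z 0.09
brass [252. 177.] [0.6695 0.0658] 0.0212 z 0.057
brass [184. 220.] [0.5848 0.2164] 0.0221 z 0.062
brass [144. 227.] [0.5736 0.3046] 0.0223 z 0.062
purple [350. 290.] [ 0.4265 -0.1325] 0.0218 z 0.056
purple [318. 324.] [ 0.3585 -0.0628] 0.022 z 0.056
[0.43364304 0.23614958 0.09862595] 0.10599323560962248
```

The lid is on the pad, both weights are upright in the case and the hasp is fully back. Picking the lid up again.

Call:
apply_moves:
  steps:
    - [[-0.003,-0.001,0.08],[0,0,0],0.7]
    - [[0,0,0.1],[0,0,0],0.7]
    - [[0,0,0.06],[0,0,0],0.7]
    - [[0,0,0],[0,0,0],0.7]
    - [[0,0,0],[0,0,0],0.7]
    - [[0,0,0],[0,0,0],0.7]
    - [[0,0,0],[0,0,0],0.7]
    - [[0,0,0],[0,0,0],0.7]

```text
clock: 54.58
eef_pos: [0.589, -0.2767, 0.0502]
tool_rot: [-0.012, 1.0, -0.001, 0.001]
ft_force: [0.2, 0.4, 0.8]
grip_width: 0.0597
grasp_force: 0.0
```

Call:
apply_moves:
  steps:
    - [[0,0,0],[0,0,0],0]
    - [[0,0,0],[0,0,0],0]
    - [[0,0,0],[0,0,0],0]
    - [[0,0,0],[0,0,0],0]
    - [[0,0,0],[0,0,0],0]
    - [[0,0,0],[0,0,0],0]
    - [[0,0,0],[0,0,0],0]
    - [[0,0,0],[0,0,0],0]

```text
clock: 55.25
eef_pos: [0.5885, -0.2764, 0.0494]
tool_rot: [-0.012, 1.0, -0.0, 0.0]
ft_force: [-0.2, 1.3, 3.6]
grip_width: 0.0167
grasp_force: 61.1
```

Call:
apply_moves:
  steps:
    - [[0,0,0],[0,0,0],0]
    - [[0,0,-0.03],[0,0,0],0]
    - [[0,0,-0.1],[0,0,0],0]
    - [[0,0,-0.15],[0,0,0],0]
    - [[0,0,-0.15],[0,0,0],0]
    - [[0,0,-0.15],[0,0,0],0]
    - [[0,0,-0.15],[0,0,0],0]
    - [[0,0,-0.15],[0,0,0],0]

```text
clock: 55.92
eef_pos: [0.5871, -0.2757, 0.2249]
tool_rot: [-0.012, 1.0, 0.001, -0.002]
ft_force: [0.4, -0.6, -3.6]
grip_width: 0.0171
grasp_force: 60.3
```

Call:
apply_moves:
  steps:
    - [[0,0.08,0],[0,0,0],0]
    - [[0,0.14,0],[0,0,0],0]
    - [[0,0.16,0],[0,0,0],0]
    - [[0,0.16,0],[0,0,0],0]
    - [[0,0.16,0],[0,0,0],0]
    - [[0,0.16,0],[0,0,0],0]
    - [[0,0.16,0],[0,0,0],0]
    - [[0,0.16,0],[0,0,0],0]

```text
clock: 56.58
eef_pos: [0.5811, -0.0388, 0.2236]
tool_rot: [-0.012, 1.0, 0.0, -0.002]
ft_force: [0.9, 0.3, -2.3]
grip_width: 0.0171
grasp_force: 60.3
```

Call:
apply_moves:
  steps:
    - [[0,0,0],[0,0,-0.035],0]
    - [[-0.03,0.16,0],[0,0,0],0]
    - [[-0.03,0.16,0],[0,0,0],0]
    - [[-0.03,0.16,0],[0,0,0],0]
    - [[-0.03,0.16,0],[0,0,0],0]
    - [[-0.03,0.16,0],[0,0,0],0]
    - [[-0.03,0.16,0],[0,0,0],0]
    - [[-0.03,0.16,0],[0,0,0],0]

```text
clock: 57.25
eef_pos: [0.5929, 0.1886, 0.2235]
tool_rot: [-0.067, 0.998, -0.0, -0.002]
ft_force: [1.2, -0.4, -4.0]
grip_width: 0.0169
grasp_force: 60.6
```

Call:
apply_moves:
  steps:
    - [[-0.02,0.16,0],[0,0,0],0]
    - [[0,0.16,0],[0,0,0],0]
    - [[0,0.06,0],[0,0,0],0]
    - [[0,0,0.1],[0,0,0],0]
    - [[0,0,0.15],[0,0,0],0]
    - [[0,0,0.1],[0,0,0],0]
    - [[0,0,0],[0,0,0],0]
    - [[0,0,0],[0,0,0],0]

```text
clock: 57.92
eef_pos: [0.586, 0.2622, 0.1526]
tool_rot: [-0.067, 0.998, -0.001, -0.003]
ft_force: [-0.2, -0.1, -2.8]
grip_width: 0.0167
grasp_force: 60.4
```

Call:
apply_moves:
  steps:
    - [[0,0,0],[0,0,0],0]
    - [[0,0,0],[0,0,0],0]
    - [[0,0,0],[0,0,0],0]
    - [[0,0,0],[0,0,0],0]
    - [[0,0,0],[0,0,0],0]
    - [[0,0,0],[0,0,0],0]
    - [[0,0,0],[0,0,0],0]
    - [[0,0,0],[0,0,0],0]

```text
clock: 58.58
eef_pos: [0.5878, 0.2631, 0.155]
tool_rot: [-0.067, 0.998, -0.0, 0.0]
ft_force: [-0.2, -0.5, -3.5]
grip_width: 0.0172
grasp_force: 60.5
```

```bash
python3 plan.py .5875 .2636 .1114 97.7
```

```text
pos [0.5878 0.2631 0.155 ] turn [-0.  0.  0.] shift after turn [0.0009 0.0026 0.218 ] rows 1.1 t 58.5833 grip 0.0172
```

Call:
apply_moves:
  steps:
    - [[0.001,0.003,0.04],[0,0,0],0]
    - [[0,0,0.05],[0,0,0],0]
    - [[0,0,0.04],[0,0,0],0]
    - [[0,0,0.03],[0,0,0],0]
    - [[0,0,0.02],[0,0,0],0]
    - [[0,0,0],[0,0,0],0]
    - [[0,0,0],[0,0,0],0]
    - [[0,0,0],[0,0,0],0]

```text
clock: 59.25
eef_pos: [0.5878, 0.2638, 0.1192]
tool_rot: [-0.067, 0.998, 0.0, 0.0]
ft_force: [-0.0, 0.3, -2.7]
grip_width: 0.017
grasp_force: 60.6
```

Call:
apply_moves:
  steps:
    - [[0,0,0.01],[0,0,0],0]
    - [[0,0,0.01],[0,0,0],0]
    - [[0,0,0.008],[0,0,0],0]
    - [[0,0,0],[0,0,0],0]
    - [[0,0,0],[0,0,0],0]
    - [[0,0,0],[0,0,0],0]
    - [[0,0,0],[0,0,0],0]
    - [[0,0,0],[0,0,0],0]

```text
clock: 59.92
eef_pos: [0.5876, 0.2637, 0.1134]
tool_rot: [-0.067, 0.998, 0.0, 0.0]
ft_force: [-0.7, 0.2, -2.4]
grip_width: 0.0169
grasp_force: 60.6
```

```bash
python3 plan.py .5874 .2636 .1114 97.7
```

```text
pos [0.5876 0.2637 0.1134] turn [0.     0.0001 0.    ] shift after turn [ 0.0008 -0.0005  0.0101] rows 0.0 t 59.9167 grip 0.0169
```

Call:
apply_moves:
  steps:
    - [[0.001,0,0.006],[0,0,0],0]
    - [[0,0,0.005],[0,0,0],0]
    - [[0,0,0.003],[0,0,0],0]
    - [[0,0,0],[0,0,0],0]
    - [[0,0,0],[0,0,0],0]
    - [[0,0,0],[0,0,0],0]
    - [[0,0,0],[0,0,0],0]
    - [[0,0,0],[0,0,0],0]

```text
clock: 60.58
eef_pos: [0.5874, 0.2637, 0.1113]
tool_rot: [-0.067, 0.998, 0.0, 0.0]
ft_force: [-3.3, -1.7, 5.4]
grip_width: 0.0172
grasp_force: 61.6
```

Call:
apply_moves:
  steps:
    - [[0,0,0],[0,0,0],0.7]
    - [[0,0,0],[0,0,0],0.7]
    - [[0,0,0],[0,0,0],0.7]
    - [[0,0,0],[0,0,0],0.7]
    - [[0,0,0],[0,0,0],0.7]
    - [[0,0,-0.1],[0,0,0],0.8]
    - [[0,0,-0.2],[0,0,0],0.8]
    - [[0,0,-0.15],[0,0,0],0.8]

```text
clock: 61.25
eef_pos: [0.587, 0.2635, 0.2013]
tool_rot: [-0.067, 0.998, -0.0, -0.001]
ft_force: [1.9, 0.9, 0.9]
grip_width: 0.0682
grasp_force: 0.0
```

Call:
apply_moves:
  steps:
    - [[0.15,0,0],[0,0,0],0.8]
    - [[0.15,0,0],[0,0,0],0.8]
    - [[0.15,0,0],[0,0,0],0.8]
    - [[0.15,0,0],[0,0,0],0.8]
    - [[0.16,0,0],[0,0,0],0.8]
    - [[0,0,0.1],[0,0,0],0.8]
    - [[0,0,0.1],[0,0,0],0.8]
    - [[0,0,0],[0,0,0],0.8]

```text
clock: 61.92
eef_pos: [0.4341, 0.2422, 0.1577]
tool_rot: [-0.067, 0.998, -0.001, -0.002]
ft_force: [-0.1, -0.2, -0.1]
grip_width: 0.0685
grasp_force: 0.0
```

Call:
apply_moves:
  steps:
    - [[0,0,0],[0,0,0],0.8]
    - [[0,0,0],[0,0,0],0.8]
    - [[0,0,0],[0,0,0],0.8]
    - [[0,0,0],[0,0,0],0.8]
    - [[0,0,0],[0,0,0],0.8]
    - [[0,0,0],[0,0,0],0.8]
    - [[0,0,0],[0,0,0],0.8]
    - [[0,0,0],[0,0,0],0.8]

```text
clock: 62.58
eef_pos: [0.4367, 0.2433, 0.1606]
tool_rot: [-0.067, 0.998, 0.0, 0.0]
ft_force: [-0.6, -0.3, -0.1]
grip_width: 0.0685
grasp_force: 0.0
```

```bash
python3 plan.py .4336 .243 .098 97.7; cat > bar.py <<'E'
from meas import *
for n in('top','side','wrist'):
    C=cal(n); im,d=camera(n); P=cloud(C,d); hsv=cv2.cvtColor(im,cv2.COLOR_RGB2HSV)
    m=((hsv[...,0]<6)|(hsv[...,0]>172))&(hsv[...,1]>120)&(abs(P[...,0]-.49)<.09)&(abs(P[...,1]-.25)<.05)&(P[...,2]>.07); p=P[m]
    if len(p)>20: print(n,len(p),np.median(p,0).round(4),p.min(0).round(3),p.max(0).round(3))
C=cal('top'); im,d=camera('top'); P=cloud(C,d); m=(abs(P[...,0]-.58)<.06)&(abs(P[...,1]-.26)<.08)&(abs(P[...,2]-.081)<.02); 
for s in(-1,1):
  for t in(-1,1):
    k=m&(s*(P[...,0]-.58)>.02)&(t*(P[...,1]-.26)>.03); print('lid z',s,t,np.median(P[k][:,2]).round(4) if k.sum() else None)
E
python3 bar.py
```

```text
pos [0.4367 0.2433 0.1606] turn [0. 0. 0.] shift after turn [0.0157 0.0005 0.3131] rows 1.5 t 62.5833 grip 0.0685
side 64 [0.4311 0.2305 0.0986] [0.405 0.202 0.086] [0.442 0.259 0.388]
wrist 858 [0.4304 0.2419 0.0997] [0.425 0.219 0.093] [0.44  0.264 0.103]
lid z -1 -1 0.0799
lid z -1 1 0.0794
lid z 1 -1 0.0796
lid z 1 1 0.0797
```

The lid reads 0.080 at all four corners, as at the start, so it is fully seated. Pinching the hasp's bar.

Call:
apply_moves:
  steps:
    - [[0.016,0,0.05],[0,0,0],0.8]
    - [[0,0,0.1],[0,0,0],0.8]
    - [[0,0,0.1],[0,0,0],0.8]
    - [[0,0,0.063],[0,0,0],0.8]
    - [[0,0,0],[0,0,0],0.8]
    - [[0,0,0],[0,0,0],0.8]
    - [[0,0,0],[0,0,0],0.8]
    - [[0,0,0],[0,0,0],0.8]

```text
clock: 63.45
eef_pos: [0.4344, 0.2434, 0.0991]
tool_rot: [-0.067, 0.998, 0.001, 0.001]
ft_force: [0.0, -0.4, -0.7]
grip_width: 0.0684
grasp_force: 0.0
```

Call:
apply_moves:
  steps:
    - [[0,0,0],[0,0,0],0.4]
    - [[0,0,0],[0,0,0],0.4]
    - [[0,0,0],[0,0,0],0.4]
    - [[0,0,0],[0,0,0],0.4]
    - [[0,0,0],[0,0,0],0.4]
    - [[0,0,0],[0,0,0],0.4]
    - [[0,0,0],[0,0,0],0.4]
    - [[0,0,0],[0,0,0],0.4]

```text
clock: 64.12
eef_pos: [0.4342, 0.2422, 0.0993]
tool_rot: [-0.067, 0.998, -0.001, 0.001]
ft_force: [-0.6, -3.0, 7.2]
grip_width: 0.0426
grasp_force: 60.2
```

Call:
apply_moves:
  steps:
    - [[-0.012,0,-0.05],[0,0,0],0.4]
    - [[-0.02,0,-0.047],[0,0,0],0.4]
    - [[-0.028,0,-0.043],[0,0,0],0.4]
    - [[-0.035,0,-0.038],[0,0,0],0.4]
    - [[-0.041,0,-0.031],[0,0,0],0.4]
    - [[-0.046,0,-0.023],[0,0,0],0.4]
    - [[-0.049,0,-0.015],[0,0,0],0.4]
    - [[-0.051,0,-0.006],[0,0,0],0.4]

```text
clock: 64.78
eef_pos: [0.4855, 0.2495, 0.1475]
tool_rot: [-0.068, 0.998, -0.001, -0.005]
ft_force: [-7.9, -1.5, 4.4]
grip_width: 0.0414
grasp_force: 59.8
```

Call:
apply_moves:
  steps:
    - [[-0.051,0,0.003],[0,0,0],0.4]
    - [[-0.05,0,0.012],[0,0,0],0.4]
    - [[-0.047,0,0.02],[0,0,0],0.4]
    - [[-0.043,0,0.028],[0,0,0],0.4]
    - [[-0.038,0,0.035],[0,0,0],0.4]
    - [[0,0,0],[0,0,0],0.4]
    - [[0,0,0],[0,0,0],0.4]
    - [[0,0,0],[0,0,0],0.4]

```text
clock: 65.45
eef_pos: [0.5395, 0.257, 0.1328]
tool_rot: [-0.067, 0.998, 0.001, 0.006]
ft_force: [6.6, -3.1, 8.4]
grip_width: 0.0382
grasp_force: 59.0
```

Call:
apply_moves:
  steps:
    - [[0,0,0],[0,0,0],0.8]
    - [[0,0,0],[0,0,0],0.8]
    - [[0,0,0],[0,0,0],0.8]
    - [[0,0,0],[0,0,0],0.8]
    - [[0,0,0],[0,0,0],0.8]
    - [[0,0,-0.1],[0,0,0],0.8]
    - [[0,0,-0.2],[0,0,0],0.8]
    - [[0,0,-0.1],[0,0,0],0.8]

```text
clock: 66.12
eef_pos: [0.5351, 0.2569, 0.2115]
tool_rot: [-0.067, 0.998, 0.0, 0.001]
ft_force: [1.6, 0.3, 1.1]
grip_width: 0.0687
grasp_force: 0.0
```

```bash
python3 plan.py .5503 .257 .125 97.7; python3 bar.py
```

```text
pos [0.5351 0.2569 0.2115] turn [0.0002 0.0005 0.0001] shift after turn [-0.0752 -0.0098  0.4327] rows 2.1 t 66.1167 grip 0.0687
top 152 [0.5251 0.2521 0.1399] [0.517 0.231 0.079] [0.533 0.298 0.145]
side 85 [0.522  0.2459 0.1402] [0.502 0.215 0.13 ] [0.559 0.279 0.438]
wrist 1030 [0.5218 0.2542 0.1421] [0.462 0.233 0.135] [0.531 0.276 0.339]
lid z -1 -1 0.0797
lid z -1 1 0.0793
lid z 1 -1 0.0799
lid z 1 1 0.0797
```

The bar stands at about 58°, past vertical on the lid's side. Pressing it down with shut fingers.

Call:
apply_moves:
  steps:
    - [[0.044,0,0],[0,0,0],0]
    - [[0,0,0],[0,0,0],0]
    - [[0,0,0],[0,0,0],0]
    - [[0,0,0],[0,0,0],0]
    - [[0,0,0],[0,0,0],0]
    - [[0,0,0],[0,0,0],0]
    - [[0,0,0.1],[0,0,0],0]
    - [[0,0,0.12],[0,0,0],0]

```text
clock: 66.98
eef_pos: [0.528, 0.2562, 0.1667]
tool_rot: [-0.067, 0.998, 0.001, 0.003]
ft_force: [0.7, 0.2, -0.4]
grip_width: -0.0
grasp_force: 0.0
```

Call:
apply_moves:
  steps:
    - [[0,0,0],[0,0,0],0]
    - [[0,0,0],[0,0,0],0]
    - [[-0.041,0,0.055],[0,0,0],0]
    - [[-0.035,0,0.038],[0,0,0],0]
    - [[-0.028,0,0.043],[0,0,0],0]
    - [[-0.02,0,0.047],[0,0,0],0]
    - [[-0.009,0,0.03],[0,0,0],0]
    - [[0,0,0],[0,0,0],0]

```text
clock: 67.65
eef_pos: [0.56, 0.2607, 0.1257]
tool_rot: [-0.067, 0.998, 0.002, 0.008]
ft_force: [10.5, 1.5, 2.0]
grip_width: -0.0002
grasp_force: 4.7
```

Call:
apply_moves:
  steps:
    - [[0,0,0],[0,0,0],0]
    - [[0,0,0],[0,0,0],0]
    - [[0,0,0],[0,0,0],0]
    - [[0,0,0],[0,0,0],0]
    - [[0,0,0],[0,0,0],0]
    - [[0,0,0],[0,0,0],0]
    - [[0,0,0],[0,0,0],0]
    - [[0,0,0],[0,0,0],0]

```text
clock: 68.32
eef_pos: [0.5591, 0.2606, 0.1263]
tool_rot: [-0.067, 0.998, 0.002, 0.007]
ft_force: [8.7, 1.9, 2.8]
grip_width: -0.0001
grasp_force: 3.5
```

```bash
python3 plan.py .5503 .257 .122 97.7; python3 bar.py|head -3
```

```text
pos [0.5591 0.2606 0.1263] turn [ 0.0008  0.0048 -0.0003] shift after turn [ 0.0461 -0.0119  0.0217] rows 0.3 t 68.3167 grip -0.0001
top 109 [0.5479 0.2524 0.1082] [0.541 0.235 0.101] [0.558 0.277 0.112]
side 71 [0.5462 0.2492 0.1076] [0.537 0.221 0.098] [0.579 0.299 0.314]
wrist 1742 [0.5453 0.2581 0.1095] [0.484 0.236 0.102] [0.554 0.28  0.251]
```

Call:
apply_moves:
  steps:
    - [[0,0,-0.1],[0,0,0],0]
    - [[0,0,0],[0,0,0],0]
    - [[0.045,0,0],[0,0,0],0]
    - [[0,0,0],[0,0,0],0]
    - [[0,0,0],[0,0,0],0]
    - [[0,0,0],[0,0,0],0]
    - [[0,0,0],[0,0,0],0]
    - [[0,0,0],[0,0,0],0]

```text
clock: 69.18
eef_pos: [0.5437, 0.2578, 0.142]
tool_rot: [-0.067, 0.998, -0.0, -0.0]
ft_force: [0.9, 1.4, 0.0]
grip_width: 0.0
grasp_force: 0.0
```

```bash
python3 plan.py .5495 .2582 .122 97.7; python3 bar.py|head -3
```

```text
pos [0.5437 0.2578 0.142 ] turn [-0.     -0.0001  0.    ] shift after turn [-0.0291 -0.0017  0.0999] rows 0.5 t 69.1833 grip 0.0
side 71 [0.5451 0.2503 0.1079] [0.498 0.232 0.098] [0.556 0.277 0.449]
wrist 766 [0.5438 0.2649 0.1089] [0.539 0.237 0.103] [0.554 0.28  0.112]
lid z -1 -1 0.0797
```

Call:
apply_moves:
  steps:
    - [[-0.022,0,0],[0,0,0],0]
    - [[0,0,0.04],[0,0,0],0]
    - [[0,0,0.03],[0,0,0],0]
    - [[0,0,0.02],[0,0,0],0]
    - [[0,0,0.01],[0,0,0],0]
    - [[0,0,0],[0,0,0],0]
    - [[0,0,0],[0,0,0],0]
    - [[0,0,0],[0,0,0],0]

```text
clock: 70.05
eef_pos: [0.5475, 0.2581, 0.1221]
tool_rot: [-0.067, 0.998, -0.0, -0.0]
ft_force: [-1.2, -0.6, 1.1]
grip_width: 0.0002
grasp_force: 0.5
```

Call:
apply_moves:
  steps:
    - [[0,0,0.008],[0,0,0],0]
    - [[0,0,0],[0,0,0],0]
    - [[0,0,0],[0,0,0],0]
    - [[0,0,0],[0,0,0],0]
    - [[0,0,0],[0,0,0],0]
    - [[0,0,0],[0,0,0],0]
    - [[0,0,0],[0,0,0],0]
    - [[0,0,0],[0,0,0],0]

```text
clock: 70.72
eef_pos: [0.5476, 0.2582, 0.1218]
tool_rot: [-0.067, 0.998, 0.0, 0.0]
ft_force: [-3.2, -1.8, 7.5]
grip_width: 0.0001
grasp_force: 3.6
```

Call:
apply_moves:
  steps:
    - [[0,0,0.004],[0,0,0],0]
    - [[0,0,0],[0,0,0],0]
    - [[0,0,-0.05],[0,0,0],0]
    - [[0,0,-0.15],[0,0,0],0]
    - [[0,0,-0.2],[0,0,0],0]
    - [[0,0,-0.1],[0,0,0],0]
    - [[0.15,0,0],[0,0,0],0]
    - [[0.15,0,0],[0,0,0],0]

```text
clock: 71.38
eef_pos: [0.4902, 0.2511, 0.2219]
tool_rot: [-0.067, 0.998, 0.001, 0.003]
ft_force: [-0.1, -1.1, 0.4]
grip_width: -0.0003
grasp_force: 0.0
```

Call:
apply_moves:
  steps:
    - [[0.15,0,0],[0,0,0],0]
    - [[0.15,0,0],[0,0,0],0]
    - [[0.15,0,0],[0,0,0],0]
    - [[0,0,0],[0,0,0],0]
    - [[0,0,0],[0,0,0],0]
    - [[0,0,0],[0,0,0],0]
    - [[0,0,0],[0,0,0],0]
    - [[0,0,0],[0,0,0],0]

```text
clock: 72.05
eef_pos: [0.4003, 0.2385, 0.2199]
tool_rot: [-0.067, 0.998, 0.0, 0.0]
ft_force: [-0.4, 0.0, -1.1]
grip_width: -0.0001
grasp_force: 0.0
```

```bash
python3 bar.py; python3 weights.py; python3 - <<'E'
from meas import *
a,_=camera('top'); b,_=camera('side'); save('fin.png',np.hstack([cv2.resize(a[130:370,90:370],(400,343)),cv2.resize(b[80:320,130:410],(400,343))]))
E
```

```text
top 143 [0.5505 0.2551 0.1027] [0.429 0.2   0.098] [0.559 0.278 0.633]
side 72 [0.5476 0.2513 0.1022] [0.41  0.205 0.095] [0.558 0.277 0.421]
wrist 164 [0.5448 0.2566 0.1039] [0.408 0.237 0.096] [0.552 0.264 0.257]
lid z -1 -1 0.0799
lid z -1 1 0.0796
lid z 1 -1 0.0798
lid z 1 1 0.0797
brass [30. 96.] [0.8729 0.5555] 0.0179 z 0.091
brass [252. 177.] [0.6701 0.066 ] 0.0212 z 0.056
purple [350. 290.] [ 0.4266 -0.1323] 0.0217 z 0.057
purple [318. 324.] [ 0.3578 -0.0622] 0.0217 z 0.056
```

View pics/fin.png

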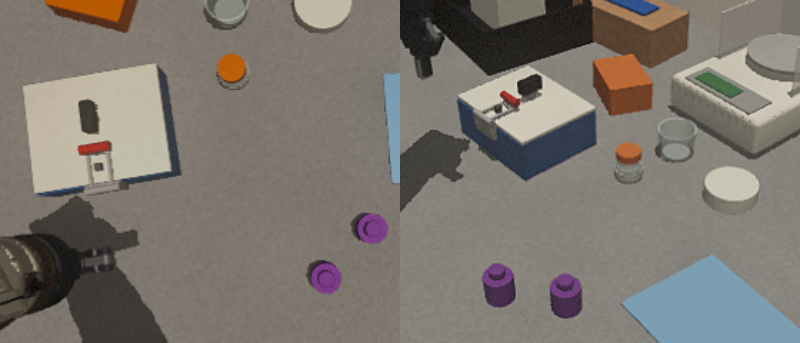

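The hasp is shut round the catch at (98,165), with the red bar at (95,148). The lid is seated, no brass is left on the bench, and the bystanders are in place. Handing in.

```bash
python3 -c "
from workcell import bot
print(bot.job_done())"
```

```text
the job is handed in; nothing more can be done
None
```

The job is handed in at about 72 s with both brass weights upright in the case, the lid seated and the hasp shut over the catch, but the hasp was only about 2.4 rad back when the lid first came off, so I pressed it to its open stop and repeated the lid-off and lid-on steps with the weights already inside.

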